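# Swap the samples in the overhung inspection stand by sliding them along the bench

### The job

Slide the small vial out from under the overhanging top of the inspection stand and leave it standing wholly inside the empty ring printed on the bench. Slide the wide squat jar off its own ring, in between the stand's guide rails, and leave it standing centred on the ring mark under the overhang. Keep both upright and on the bench all the way (slide, never lift), steer round the other things without disturbing them, do not knock the stand, and let go of everything at the end.

Things in the scene. Friction and masses are not known exactly. Their poses are not given: they have to be found in the camera images.
- stand: Inspection stand of plain aluminium, fixed, standing differently each time. Origin on the bench at the centre of its printed ring mark; +x points inward from the open front, +z up. Back plate at x = 61 to 75 mm, y = +-45 mm, 170 mm high. Front and both sides are open above the low guide rails.
- stand_mark (a point): Centre of the flush printed ring mark (62 mm outside, 54 mm inside) under the overhang, on the bench; axes as the stand's.
- stand_mouth (a point): Entrance between the guide rails: on the bench, 55 mm in front of the mark (stand x = -55 mm). From here the two rails, 10 mm high and 10 mm wide, run inward to the back plate, centred on stand y = +-33 mm (56 mm free between them). Axes as the stand's.
- stand_edge (a point): Middle of the front lower edge of the overhanging top: stand x = -20 mm, 170 mm above the bench. The top covers x = -20 to +76 mm, y = +-45 mm, 10 mm thick, with a camera on it up to z = 232 mm. It keeps a gripper that points straight down away from the mark; one tilted about 40 degrees (fingers pointing inward and down) comes in from the front.
- ring_empty: The printed ring (62 mm outside, 54 mm inside) on the bench with nothing on it; flush, no height that catches. Origin at its centre on the bench surface. The vial goes here.
- ring_full: The same kind of printed ring, on which the jar stands at the start. Origin at its centre on the bench surface.
- vial: Small upright sample vial with a white cap, 26 mm in diameter, 54 mm high, about 50 g, at the start under the overhang near the ring mark. Origin at the centre of its underside, z up. Stands by itself. If it is gripped loosely high up and pressed down it drags and tips: take a little of its weight while sliding.
- jar: Wide squat sample jar with a white lid and a plain paper band, 44 mm in diameter (its lid, from 38 to 54 mm up, is 40 mm), 54 mm high, about 100 g, upright. Origin at the centre of its underside, z up. It passes between the rails with 6 mm to spare on either side. When sliding take a little of its weight too.
- particle_counter: Furniture, never moves: grey instrument with a screen, behind and to the right of the stand. Origin on the bench under its middle, +z up; it fills x = -125 to +125 mm, y = -125 to +125 mm in its own axes and is 250 mm high with its handle.
- laptop_side (a point): Point on the bench at the middle of the near right-hand edge of an open laptop (furniture, never moves; keyboard half 15 mm high). Site axes: the edge runs 122 mm either way along x, and the laptop lies on the +y side, 358 mm wide.
- push_tee: Bystander: black T-shaped hose fitting lying on the bench, 36 x 47 x 14 mm. Origin at the centre of its underside.
- usb_stick: Bystander: USB stick lying on the bench, 18 x 52 x 9 mm, long axis y. Origin at the centre of its underside.
- tape_spool: Bystander: white spool of thread tape lying flat, 51 mm in diameter, 14 mm high. Origin at the centre of its underside.
- timer: Bystander: small timer standing on its edge, 18 x 62 mm and 58 mm high. Origin at the centre of its underside.
- mouse: Bystander: computer mouse, 105 x 58 x 36 mm, right of the work.
- gauge: Bystander: round pressure gauge lying on its back, 74 x 51 x 24 mm, right of the work.
- psu_brick: Bystander: black power supply brick, 50 x 112 x 31 mm, right of the work.
There are look-alikes about, which are no part of the job. Of the things that look like the jar, the larger one is meant.

How it is judged:
By the outcome, as a careful person would: the job done as asked, in the order asked, and still so for the second after the job is handed in, with the robot touching nothing.
It also fails if it takes over 72 s, if anything falls off the work surface, if the arm or the gripper's body presses on something with over 40 N, if the wrist force passes 120 N, or if a joint passes its speed limit or range.

### The arm

A 7-joint arm with a two-finger parallel gripper is mounted at the origin on a cart in front of the work surface, level with it; the furniture and walls round the work are solid. World frame = base frame: x ahead of the robot, y to its left, z up, the work surface at z = 0. Lengths are in mm, angles in rad, forces in N, time in s.
With the tool pointing down it reaches from about 400 to 875 mm from the base axis. Payload 6.5 kg.
Tool frame: the origin (TCP) lies midway between the tips of the shut fingers; the grasp point (between the pads) lies 19 mm behind it (pinch_z is the distance from the TCP to the grasp point, in mm); z points along the fingers, y is the line along which they close (so a half turn about z gives the same grasp; the last joint's range is limited). The gripper opens to 85 mm and grips with 20 to 120 N. Pads are 22 mm wide; open, the fingers measure 114 mm over their backs; the gripper's body (76 mm by 85 mm) begins 54 mm behind the grasp point. The pads swing forward as they close: fully open they stand 13 mm farther back than shut.
Start: joints at [1.142, 0.536, -0.004, 1.538, 0.003, 1.067, -0.071], TCP at [230.676, -607.683, 231.29] pointing down, gripper open.
Joint ranges: [-2.7, 2.7], [-0.37, 2.16], [-1.27, 1.26], [0.24, 2.4], [-1.31, 4.45], [0.19, 1.91], [-2.76, 2.76]. Speed limits (rad/s): [2.39, 2.39, 3.14, 3.14, 3.14, 3.14, 3.14].

### API

Orientations are given as a unit quaternion [x, y, z, w].
In Python, from plant import * gives the robot as it stands.
- The arm moves only by the tool apply_moves, never from a script. Its argument "moves" is a list of rows, each an object with "claw": the closure, from 0 (fully open) to 1 (shut); "travel": the shift along the tool's x, y, z in cm, a list of three; "spin": the turn about the tool's z in rad. In form: [{"claw": claw, "travel": [tx, ty, tz], "spin": spin}, ...]. A call has 1 to 5 rows; each row is the pose to reach, as a shift and turn from the pose commanded when the call began, along the tool's axes at that moment; what a row does not reach only later rows make up. A row lasts 1/8 s, in which the tool goes at most 62.5 mm and 10.7 degrees, less where a joint would pass 70% of its speed; a pose out of reach is approached as far as the arm can. A call with a gripper value outside its range is refused whole. The fingers move at their own pace and stop on an object; "newtons" is the grip in N (left out, the last holds). Time passes only in rows, so rows that repeat a pose let the fingers close. It gives the time, the measured TCP pose, the force, the opening and the grip force at its end, in the units of the state.
- get_obs(): the state, without advancing time (a new reading comes with each control period).
- grab_frame(name): name is "scene" or "side" or "wrist"; returns a dict with "image" (384x512x3 uint8, red, green, blue), "range_z" (384x512 float32, mm along the optical axis (not along the pixel's ray), 0 where there is no reading), "camera_matrix" (3x3 intrinsics, pixels), "distortion" ([k1, k2, p1, p2, k3] as OpenCV has them; the pictures are not rectified), "rvec" (rotation vector, rad) and "tvec" (3), from world to camera coordinates, as OpenCV has them; the wrist camera has in their place "mount" (4x4, takes a point from camera to tool coordinates, whose origin is the TCP and whose axes are the flange's). Camera axes: x right, y down, z forward; pixel columns grow to the right and rows downward; lengths in mm; the calibration is good to about 2 mm. A picture is of the moment at which its call begins: read the wrist's pose just before it.
- finish_job(): hands the job in; it is judged then, once.
The state is a dict: "time_s": time; "joints": joint angles; "qvel": joint speeds; "joint_torque": joint torques, N m; "tcp_pos": TCP position; "ee_rot": TCP orientation; "wrist_force": force on the tool from outside, world axes, zero at the start; "torque": the same for the moment, N m; "finger_gap": finger opening in mm; "finger_force": force on a finger pad.
Only numpy, scipy, OpenCV 4.12 (cv2) and the standard library are available. Lean on these libraries where they do the work, as an engineer would, in place of code of your own. Each camera call takes 0.05 s, during which the arm holds its last target. There are 200 camera calls.

## Working session

There is one attempt and no reset: what is moved stays moved. The work goes in short steps, Python scripts to look and compute and a tool call to move; the robot and the scene stay as the last step left them, time stands still between calls to the robot, and variables do not carry over. Pictures are saved under pics/ and viewed, at most 10 in all, crops included, and the job is handed in when it is done.

Besides the shell and the picture viewer there is one more tool, called after "Call:" by a JSON object that holds its "fn" and its "kwargs". apply_moves: Moves the arm, as the interface text tells. Its arguments: {"type":"object","properties":{"moves":{"type":"array"},"newtons":{"type":"number"}},"required":["moves"]}

```bash
ls; mkdir -p pics
cat > h.py <<'E'
from plant import *
import numpy as np, cv2, pickle
from scipy.spatial.transform import Rotation as R
def snap(n,save):
    o=get_obs(); f=grab_frame(n); f=dict(f); f['obs']=o
    pickle.dump(f,open(f'pics/{save}.pkl','wb')); cv2.imwrite(f'pics/{save}.png',f['image'][:,:,::-1]); return f
def load(s): return pickle.load(open(f'pics/{s}.pkl','rb'))
def cam(f):
    "rotation cam->world, cam position"
    if 'mount' in f:
        M=np.array(f['mount']); r=R.from_quat(f['obs']['ee_rot']).as_matrix()
        return r@M[:3,:3], r@M[:3,3]+np.array(f['obs']['tcp_pos'])
    r=cv2.Rodrigues(np.array(f['rvec'],float))[0]; return r.T, -r.T@np.array(f['tvec'],float).ravel()
def rays(f,px):
    p=cv2.undistortPoints(np.array(px,float).reshape(-1,1,2),np.array(f['camera_matrix'],float),np.array(f['distortion'],float)).reshape(-1,2)
    return np.c_[p,np.ones(len(p))]
def onz(f,px,z=0):
    Rm,c=cam(f); d=rays(f,px)@Rm.T; return c+d*((z-c[2])/d[:,2])[:,None]
def depth(f,px):
    Rm,c=cam(f); d=rays(f,px); z=np.array([f['range_z'][int(v),int(u)] for u,v in px]); return c+(d*z[:,None])@Rm.T
def cloud(f):
    v,u=np.mgrid[0:384,0:512]; px=np.c_[u.ravel(),v.ravel()]; P=depth(f,px); return P.reshape(384,512,3)
def proj(f,P):
    Rm,c=cam(f); q=(np.array(P,float).reshape(-1,3)-c)@Rm
    return cv2.projectPoints(q,np.zeros(3),np.zeros(3),np.array(f['camera_matrix'],float),np.array(f['distortion'],float))[0].reshape(-1,2)
E
python3 - <<'E'
from h import *
o=get_obs(); print({k:np.round(v,3) for k,v in o.items()})
ims=[]
for n in ['scene','side','wrist']:
    f=snap(n,n+'0'); Rm,c=cam(f); print(n,c.round(),Rm[:,2].round(2))
E
```

```text
pics
{'time_s': np.float64(0.0), 'joints': array([ 1.142,  0.537, -0.004,  1.539,  0.003,  1.067, -0.071]), 'qvel': array([-0.001, -0.   , -0.001,  0.   ,  0.   , -0.001,  0.001]), 'joint_torque': array([-1.0000e-03, -5.8339e+01,  1.0480e+00, -2.5910e+01,  1.2000e-02,
        1.0000e-02,  0.0000e+00]), 'tcp_pos': array([ 230.454, -607.106,  230.407]), 'ee_rot': array([ 0.984,  0.18 , -0.   , -0.001]), 'wrist_force': array([ 0.573, -0.107,  0.257]), 'torque': array([ 0.012,  0.011, -0.036]), 'finger_force': np.float64(0.0), 'finger_gap': np.float64(85.479)}
scene [-231.  697.  910.] [ 0.59 -0.5  -0.64]
side [ 538. 1374. 1181.] [-0.04 -0.77 -0.63]
wrist [ 295. -582.  374.] [-0.26 -0.09 -0.96]
```

View pics/scene0.png

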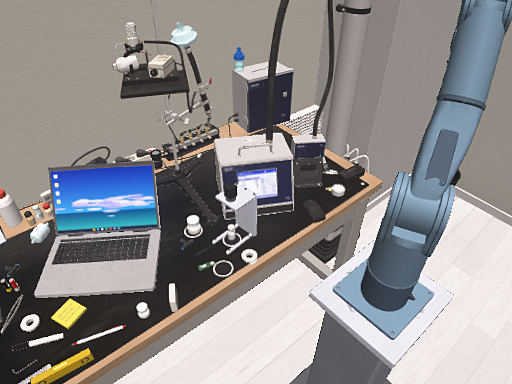

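View pics/side0.png

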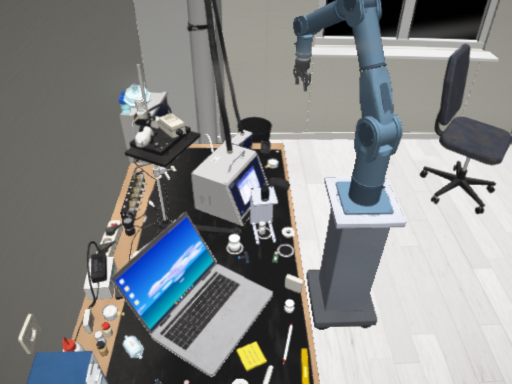

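Scene view: the jar is at about (193,227) on its ring, the stand at (238,212) with the vial at (232,233), and the empty ring at (223,268). The spool is at (249,256), USB stick (206,266), tee (185,243) and timer (172,297). The small look-alike is at (143,311). Next I'll enlarge this area.

Run:
```python
from h import *
a=load('scene0'); b=load('side0')
ca=cv2.resize(a['image'][170:320,150:280],None,fx=4,fy=4,interpolation=cv2.INTER_CUBIC)[:,:,::-1]
cb=cv2.resize(b['image'][180:300,215:312],None,fx=5,fy=5,interpolation=cv2.INTER_CUBIC)[:,:,::-1]
cv2.imwrite('pics/ca.png',ca);cv2.imwrite('pics/cb.png',cb)
print(depth(a,[(193,220),(193,228),(223,268),(232,228),(245,195)]).round())
print(onz(a,[(193,234),(223,268)]).round())
```

```text
[[569. 286.  54.]
 [562. 293.  27.]
 [377. 306.   4.]
 [459. 206.  51.]
 [444. 162. 178.]]
[[562. 297.   0.]
 [380. 305.   0.]]
```

View pics/ca.png

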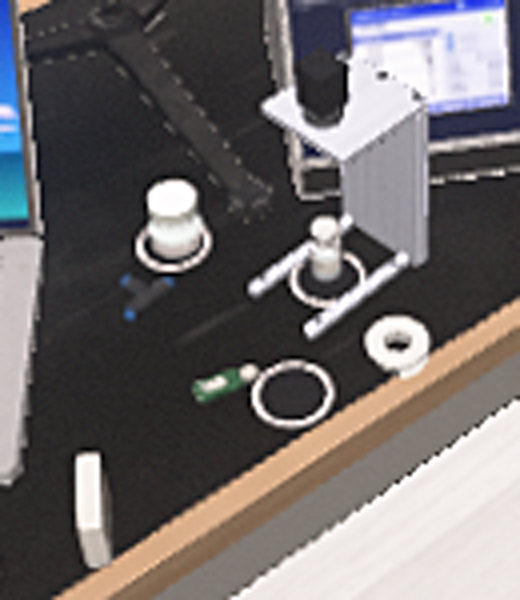

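View pics/cb.png

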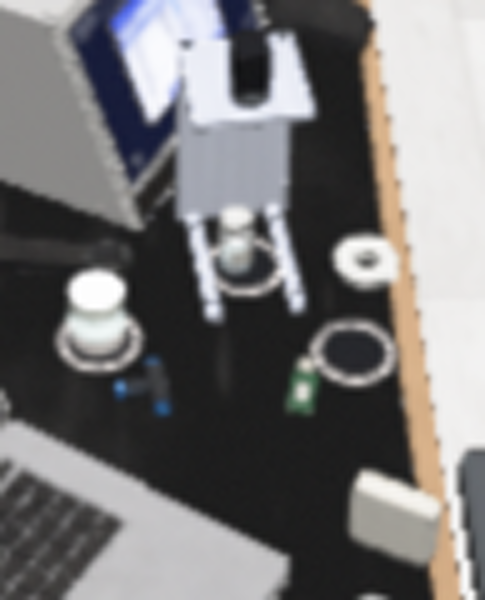

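The crops (scene: offset 150,170, ×4; side: offset 215,180, ×5) show these pixel positions:

| Feature | Scene crop | Side crop |
|---|---|---|
| Empty ring centre | (293,393) | (353,352) |
| Mark ring centre | (328,276) | (246,262) |
| Jar ring centre | (173,240) | (100,335) |
| Jar lid top | (172,195) | (97,283) |
| Vial cap top | (324,226) | (236,216) |
| Rail front ends | (258,288), (312,330) | (213,315), (297,307) |

The stand opens towards +y.

```bash
cat > m.py <<'E'
from h import *
a=load('scene0'); b=load('side0')
A=lambda u,v:((u+.5)/4-.5+150,(v+.5)/4-.5+170); B=lambda u,v:((u+.5)/5-.5+215,(v+.5)/5-.5+180)
T={'ringE':((293,393),(353,352)),'mark':((328,276),(246,262)),'jring':((173,240),(100,335)),'lid':((172,195),(97,283)),'cap':((324,226),(236,216)),'railL':((258,288),(213,315)),'railR':((312,330),(297,307)),'tee':((148,292),(150,385)),'usb':((222,385),(303,387)),'spool':((398,340),(364,258)),'timertop':((88,456),(398,498)),'overhL':((262,105),(188,120)),'overhR':((345,158),(315,115))}
def tri(p,q):
    Ra,c=cam(a);Rb,d=cam(b);u=Ra@rays(a,[p])[0];w=Rb@rays(b,[q])[0];u/=np.linalg.norm(u);w/=np.linalg.norm(w)
    s=np.linalg.lstsq(np.c_[u,-w],d-c,rcond=None)[0];x=c+u*s[0];y=d+w*s[1];return (x+y)/2,np.linalg.norm(x-y)
for k,(p,q) in T.items():
    p=A(*p);q=B(*q);x,e=tri(p,q);print(k,x.round(1),round(e,1),'z0:',onz(a,[p])[0].round(1)[:2],onz(b,[q])[0].round(1)[:2])
for n,f in(('a',a),('b',b)):
    P=cloud(f).reshape(-1,3); m=(P[:,2]>20)&(P[:,2]<300)&(abs(P[:,0]-450)<160)&(abs(P[:,1]-200)<200); P=P[m]
    def loc(c,r,z0,z1):
        m=(np.hypot(P[:,0]-c[0],P[:,1]-c[1])<r)&(P[:,2]>z0)&(P[:,2]<z1);return P[m].mean(0).round(1),P[m][:,2].max().round(1),m.sum()
    print(n,'lid',loc((567,290),35,49,62),'cap',loc((458,204),25,49,62))
    m=(P[:,2]>165)&(P[:,2]<186);print('overhang',cv2.minAreaRect(P[m][:,:2].astype(np.float32)),m.sum())
E
python3 m.py
```

```text
ringE [375.1 308.2   7.3] 1.1 z0: [380.5 304.5] [373.9 302.2]
mark [452.5 214.4  11.4] 0.5 z0: [461.  208.6] [451.8 202.8]
jring [568.7 291.2  12.3] 0.1 z0: [579.7 285.7] [569.  279.9]
lid [569.6 285.2  62. ] 1.6 z0: [627.3 255.9] [571.7 223.7]
cap [461.6 209.7  58.9] 1.0 z0: [510.  175.4] [457.4 149.3]
railL [481.2 265.8   6.9] 2.0 z0: [487.5 261.6] [480.5 260.6]
railR [415.2 259.8   8.3] 2.5 z0: [422.2 254.6] [414.  253.5]
tee [531.5 340.3  11.2] 2.7 z0: [542.2 334.6] [530.9 332.1]
usb [415.8 345.7   9.4] 1.0 z0: [422.2 342.5] [415.  336.9]
spool [358.6 216.9  16.6] 0.1 z0: [369.6 207.9] [356.  200.5]
timertop [369.1 487.1  71.2] 23.3 z0: [430.4 458.3] [353.8 444.3]
overhL [500.1 233.7 178.4] 3.0 z0: [676.6 122.6] [493.8  28.2]
overhR [406.9 226.9 180.3] 4.3 z0: [567.1 107.7] [382.6  23.8]
a lid (array([572.9, 285.9,  52.6]), np.float64(55.7), np.int64(84)) cap (array([463. , 208.1,  52.6]), np.float64(56.5), np.int64(34))
overhang ((508.9668884277344, 145.49334716796875), (156.84225463867188, 244.97012329101562), 33.38346862792969) 838
b lid (array([570. , 285.5,  53.5]), np.float64(60.2), np.int64(66)) cap (array([463.9, 208.6,  54.2]), np.float64(61.1), np.int64(24))
overhang ((512.1458740234375, 143.78253173828125), (160.68771362304688, 244.3058319091797), 30.410381317138672) 470
```

Run:
```python
from h import *
for n in('scene0','side0'):
    P=cloud(load(n)).reshape(-1,3); r=load(n)['range_z'].ravel(); P=P[r>0]
    m=(P[:,0]>-300)&(P[:,0]<700)&(P[:,1]<-400)&(P[:,2]>-300)&(P[:,2]<1500); Q=P[m]
    print(n,len(P),len(Q)); 
    for y in range(-2600,-400,200):
        s=Q[(Q[:,1]>=y)&(Q[:,1]<y+200)]
        if len(s): print(y,len(s),s.min(0).round(),s.max(0).round())
o=get_obs();print(R.from_quat(o['ee_rot']).as_matrix().round(4))
```

```text
scene0 195861 13438
-1800 2811 [  142. -1784.  -300.] [  689. -1600.   492.]
-1600 1775 [  670. -1600.  -300.] [  690. -1400.   519.]
-1400 2182 [  673. -1400.  -300.] [  690. -1200.   541.]
-1200 2678 [  671. -1200.  -300.] [  691. -1000.   561.]
-1000 1808 [  585. -1000.  -299.] [ 700. -800.  569.]
-800 1620 [ 277. -800. -257.] [ 700. -602.  595.]
-600 564 [ 250. -599.  -41.] [ 630. -400.  598.]
side0 192087 11193
-2000 73 [ -299. -1836.  -244.] [  576. -1800.   387.]
-1800 8321 [ -300. -1800.  -300.] [  678. -1600.   417.]
-1600 189 [ -299. -1600.  -202.] [  678. -1406.   451.]
-1400 86 [  673. -1398.  -287.] [  679. -1203.   512.]
-1200 92 [  672. -1198.  -298.] [  679. -1001.   569.]
-1000 271 [ 664. -997. -293.] [ 695. -800.  606.]
-800 592 [ 182. -799. -207.] [ 700. -600.  608.]
-600 1569 [ 132. -600.   -7.] [ 700. -400.  730.]
[[ 9.349e-01  3.549e-01 -6.000e-04]
 [ 3.549e-01 -9.349e-01  1.200e-03]
 [-1.000e-04 -1.300e-03 -1.000e+00]]
```

Call:
{"fn": "apply_moves", "kwargs": {"moves": [{"claw": 0, "travel": [0, 0, 0.5], "spin": 0}]}}

```text
time_s: 0.28
tcp_pos: [230.7, -607.8, 226.2]
ee_rot: [0.984, 0.18, 0.0, 0.0]
wrist_force: [0.5, -0.1, -0.1]
finger_gap: 85.5
finger_force: 0.0
```

Call:
{"fn": "apply_moves", "kwargs": {"moves": [{"claw": 0, "travel": [-5.4, 3.1, 0], "spin": 0}, {"claw": 0, "travel": [-10.9, 6.2, 0], "spin": 0}, {"claw": 0, "travel": [-16.3, 9.3, 0], "spin": 0}, {"claw": 0, "travel": [-21.8, 12.4, 0], "spin": 0}]}}

```text
time_s: 0.78
tcp_pos: [70.3, -801.4, 225.8]
ee_rot: [0.984, 0.181, 0.0, -0.0]
wrist_force: [0.9, -1.1, 0.3]
finger_gap: 85.1
finger_force: 0.0
```

Call:
{"fn": "apply_moves", "kwargs": {"moves": [{"claw": 0, "travel": [-1.7, 5.8, 0], "spin": 0}, {"claw": 0, "travel": [-3.4, 11.6, 0], "spin": 0}, {"claw": 0, "travel": [-5.1, 17.4, 0], "spin": 0}, {"claw": 0, "travel": [-5.6, 19.3, 0], "spin": 0}]}}

```text
time_s: 1.27
tcp_pos: [52.3, -920.4, 218.3]
ee_rot: [0.989, 0.15, 0.006, 0.007]
wrist_force: [-2.4, -0.3, 0.0]
finger_gap: 85.3
finger_force: 0.0
```

Run:
```python
from h import *
o=get_obs();print(o['time_s'],o['joints'].round(3),o['tcp_pos'].round(1));print(R.from_quat(o['ee_rot']).as_matrix().round(4))
```

```text
1.275 [ 1.379  1.235  0.641  0.335 -0.616  1.622  0.306] [  52.3 -920.4  218.3]
[[ 0.9549  0.2966  0.0147]
 [ 0.2968 -0.9549 -0.0115]
 [ 0.0106  0.0154 -0.9998]]
```

Call:
{"fn": "apply_moves", "kwargs": {"moves": [{"claw": 0, "travel": [-1.8, 6.0, 0], "spin": 0}, {"claw": 0, "travel": [-3.6, 12.0, 0], "spin": 0}, {"claw": 0, "travel": [-5.4, 18.0, 0], "spin": 0}, {"claw": 0, "travel": [-7.2, 24.0, 0], "spin": 0}, {"claw": 0, "travel": [-9.0, 30.0, 0], "spin": 0}]}}

```text
time_s: 1.9
tcp_pos: [45.3, -951.9, 192.2]
ee_rot: [0.988, 0.15, 0.002, 0.035]
wrist_force: [0.5, -0.1, -0.0]
finger_gap: 85.4
finger_force: 0.0
```

Run:
```python
from h import *
o=get_obs();print(o['time_s'],o['joints'].round(3),o['tcp_pos'].round(1));print(R.from_quat(o['ee_rot']).as_matrix().round(4))
```

```text
1.9 [ 1.383  1.364  1.259  0.245 -1.238  1.629  0.346] [  45.3 -951.9  192.2]
[[ 0.9552  0.2957  0.015 ]
 [ 0.296  -0.9527 -0.0688]
 [-0.0061  0.0701 -0.9975]]
```

Call:
{"fn": "apply_moves", "kwargs": {"moves": [{"claw": 0, "travel": [-1.8, 6.0, 0], "spin": 0}, {"claw": 0, "travel": [-3.6, 12.0, 0], "spin": 0}, {"claw": 0, "travel": [-5.4, 18.0, 0], "spin": 0}, {"claw": 0, "travel": [-7.2, 24.0, 0], "spin": 0}, {"claw": 0, "travel": [-9.0, 30.0, 0], "spin": 0}]}}

```text
time_s: 2.52
tcp_pos: [41.3, -974.1, 175.4]
ee_rot: [0.987, 0.15, 0.0, 0.063]
wrist_force: [0.2, 0.5, -0.5]
finger_gap: 85.3
finger_force: 0.0
```

Call:
{"fn": "apply_moves", "kwargs": {"moves": [{"claw": 0, "travel": [0, 0, 0], "spin": 0}]}}

```text
time_s: 2.65
tcp_pos: [41.1, -974.0, 175.1]
ee_rot: [0.987, 0.15, 0.0, 0.063]
wrist_force: [-0.5, 0.6, -0.3]
finger_gap: 85.5
finger_force: 0.0
```

Run:
```python
from h import *
o=get_obs();print(o['time_s'],o['joints'].round(3),o['tcp_pos'].round(1));print(R.from_quat(o['ee_rot']).as_matrix().round(4))
```

```text
2.65 [ 1.389  1.385  1.259  0.245 -1.25   1.554  0.353] [  41.1 -974.   175.1]
[[ 0.9553  0.2951  0.0189]
 [ 0.2951 -0.9474 -0.1237]
 [-0.0186  0.1237 -0.9921]]
```

Call:
{"fn": "apply_moves", "kwargs": {"moves": [{"claw": 0, "travel": [-9, 30, 0], "spin": 0}, {"claw": 0, "travel": [-9, 30, 0], "spin": 0}, {"claw": 0, "travel": [-9, 30, 0], "spin": 0}, {"claw": 0, "travel": [-9, 30, 0], "spin": 0}, {"claw": 0, "travel": [-9, 30, 0], "spin": 0}]}}

```text
time_s: 3.28
tcp_pos: [36.7, -994.0, 170.3]
ee_rot: [0.985, 0.149, -0.003, 0.09]
wrist_force: [-0.4, -1.0, -0.2]
finger_gap: 85.5
finger_force: 0.0
```

Call:
{"fn": "apply_moves", "kwargs": {"moves": [{"claw": 0, "travel": [-9, 30, 0], "spin": 0}, {"claw": 0, "travel": [-9, 30, 0], "spin": 0}, {"claw": 0, "travel": [-9, 30, 0], "spin": 0}, {"claw": 0, "travel": [-9, 30, 0], "spin": 0}, {"claw": 0, "travel": [-9, 30, 0], "spin": 0}]}}

```text
time_s: 3.9
tcp_pos: [32.8, -1011.9, 177.2]
ee_rot: [0.982, 0.148, -0.006, 0.118]
wrist_force: [0.1, -0.0, -0.0]
finger_gap: 85.5
finger_force: 0.0
```

```bash
cat > st.py <<'E'
from h import *
o=get_obs();print(o['time_s'],o['joints'].round(3),o['tcp_pos'].round(1));M=R.from_quat(o['ee_rot']).as_matrix();print(M.round(3), 'tilt',np.degrees(np.arccos(-M[2,2])).round(2),'az',np.degrees(np.arctan2(M[1,2],M[0,2])).round(1))
E
python3 st.py
```

```text
3.9 [ 1.4    1.39   1.259  0.245 -1.263  1.438  0.364] [   32.8 -1011.9   177.2]
[[ 0.956  0.293  0.022]
 [ 0.29  -0.928 -0.234]
 [-0.048  0.23  -0.972]] tilt 13.57 az -84.5
```

Call:
{"fn": "apply_moves", "kwargs": {"moves": [{"claw": 0, "travel": [-9, 30, 5], "spin": 0}]}}

```text
time_s: 4.03
tcp_pos: [32.4, -1027.3, 175.3]
ee_rot: [0.979, 0.148, -0.009, 0.14]
wrist_force: [0.1, 1.4, 0.3]
finger_gap: 85.6
finger_force: 0.0
```

Call:
{"fn": "apply_moves", "kwargs": {"moves": [{"claw": 0, "travel": [-9, 30, 0], "spin": 0}]}}

```text
time_s: 4.15
tcp_pos: [31.1, -1039.9, 183.2]
ee_rot: [0.976, 0.147, -0.012, 0.16]
wrist_force: [0.1, -0.1, 0.1]
finger_gap: 85.6
finger_force: 0.0
```

Call:
{"fn": "apply_moves", "kwargs": {"moves": [{"claw": 0, "travel": [-9, 30, 0], "spin": 0}, {"claw": 0, "travel": [-9, 30, 0], "spin": 0}, {"claw": 0, "travel": [-9, 30, 0], "spin": 0}, {"claw": 0, "travel": [-9, 30, 0], "spin": 0}, {"claw": 0, "travel": [-9, 30, 0], "spin": 0}]}}

```text
time_s: 4.78
tcp_pos: [28.0, -1052.2, 217.1]
ee_rot: [0.971, 0.146, -0.015, 0.187]
wrist_force: [0.2, 0.7, -0.3]
finger_gap: 85.3
finger_force: 0.0
```

```bash
python3 st.py
```

```text
4.775 [ 1.405  1.362  1.259  0.245 -1.271  1.326  0.371] [   28.  -1052.2   217.1]
[[ 0.957  0.29   0.025]
 [ 0.279 -0.888 -0.367]
 [-0.084  0.358 -0.93 ]] tilt 21.58 az -86.1
```

Call:
{"fn": "apply_moves", "kwargs": {"moves": [{"claw": 0, "travel": [-9, 30, 5], "spin": 0}]}}

```text
time_s: 4.9
tcp_pos: [27.5, -1065.8, 221.7]
ee_rot: [0.967, 0.146, -0.018, 0.208]
wrist_force: [-0.1, 0.5, -0.2]
finger_gap: 85.3
finger_force: 0.0
```

Call:
{"fn": "apply_moves", "kwargs": {"moves": [{"claw": 0, "travel": [-9, 30, 5], "spin": 0}]}}

```text
time_s: 5.03
tcp_pos: [26.8, -1078.4, 228.0]
ee_rot: [0.963, 0.145, -0.021, 0.228]
wrist_force: [0.3, -0.2, -0.7]
finger_gap: 85.7
finger_force: 0.0
```

Call:
{"fn": "apply_moves", "kwargs": {"moves": [{"claw": 0, "travel": [-9, 30, 5], "spin": 0}]}}

```text
time_s: 5.15
tcp_pos: [26.2, -1090.2, 237.3]
ee_rot: [0.958, 0.144, -0.023, 0.248]
wrist_force: [0.5, -0.2, -0.2]
finger_gap: 85.4
finger_force: 0.0
```

Call:
{"fn": "apply_moves", "kwargs": {"moves": [{"claw": 0, "travel": [-9, 30, 5], "spin": 0}]}}

```text
time_s: 5.28
tcp_pos: [25.6, -1101.3, 249.2]
ee_rot: [0.953, 0.143, -0.026, 0.268]
wrist_force: [-1.3, 0.3, -0.1]
finger_gap: 85.6
finger_force: 0.0
```

```bash
python3 st.py
```

```text
5.275 [ 1.408  1.354  1.259  0.245 -1.287  1.167  0.38 ] [   25.6 -1101.3   249.2]
[[ 0.958  0.286  0.027]
 [ 0.258 -0.816 -0.517]
 [-0.126  0.502 -0.855]] tilt 31.19 az -87.0
```

Call:
{"fn": "apply_moves", "kwargs": {"moves": [{"claw": 0, "travel": [-9, 30, 5], "spin": 0}]}}

```text
time_s: 5.4
tcp_pos: [25.0, -1111.6, 263.4]
ee_rot: [0.947, 0.142, -0.028, 0.287]
wrist_force: [-0.5, -0.1, -0.2]
finger_gap: 85.3
finger_force: 0.0
```

Call:
{"fn": "apply_moves", "kwargs": {"moves": [{"claw": 0, "travel": [-7, 30, 5], "spin": 0}]}}

```text
time_s: 5.52
tcp_pos: [27.3, -1120.8, 279.3]
ee_rot: [0.941, 0.14, -0.031, 0.306]
wrist_force: [-0.0, 0.1, -0.3]
finger_gap: 85.5
finger_force: 0.0
```

Call:
{"fn": "apply_moves", "kwargs": {"moves": [{"claw": 0, "travel": [-7, 30, 5], "spin": 0}]}}

```text
time_s: 5.65
tcp_pos: [31.2, -1129.3, 297.0]
ee_rot: [0.935, 0.14, -0.033, 0.325]
wrist_force: [1.2, -0.2, 0.7]
finger_gap: 85.2
finger_force: 0.0
```

Call:
{"fn": "apply_moves", "kwargs": {"moves": [{"claw": 0, "travel": [-7, 30, 5], "spin": 0}]}}

```text
time_s: 5.78
tcp_pos: [34.0, -1136.7, 316.2]
ee_rot: [0.928, 0.139, -0.035, 0.343]
wrist_force: [1.0, -0.5, 0.6]
finger_gap: 85.3
finger_force: 0.0
```

```bash
python3 st.py
python3 - <<'E'
from h import *
# furniture cloud: points per height, around stand and transit
P=np.vstack([cloud(load(n)).reshape(-1,3)[load(n)['range_z'].ravel()>0] for n in('scene0','side0')])
for z0 in range(40,900,80):
    m=(P[:,2]>z0)&(P[:,2]<z0+80)&(P[:,0]>250)&(P[:,0]<1000)&(P[:,1]>-400)&(P[:,1]<500)
    h,_,_=np.histogram2d(P[m,0],P[m,1],bins=[range(250,1000,50),range(-400,501,50)]); 
    print(z0,[(250+50*i,-400+50*int(np.nonzero(h[i]>3)[0][0]),-350+50*int(np.nonzero(h[i]>3)[0][-1])) for i in range(len(h)) if (h[i]>3).any()])
E
```

```text
5.775 [ 1.398  1.315  1.259  0.245 -1.29   1.045  0.376] [   34.  -1136.7   316.2]
[[ 0.959  0.282  0.029]
 [ 0.233 -0.726 -0.647]
 [-0.161  0.627 -0.762]] tilt 40.35 az -87.4
40 [(300, 450, 500), (350, 450, 500), (400, -100, 200), (450, -300, 250), (500, -300, 200), (550, -200, 350), (600, 100, 400), (650, 50, 500), (700, 50, 500), (750, 400, 500), (800, 150, 200), (850, 150, 200), (900, -400, -250)]
120 [(400, 100, 250), (450, -300, 250), (500, -300, 250), (550, -300, 200), (600, 100, 150), (650, 50, 400), (700, 50, 450), (750, 350, 500), (800, 150, 500), (850, 150, 200), (900, -400, 0)]
200 [(400, 150, 250), (450, -100, 250), (500, -300, 50), (550, -350, 150), (600, -150, 150), (650, -100, 150), (700, 0, 350), (750, 100, 450), (800, 100, 500), (850, -50, 500), (900, -400, 50)]
280 [(550, -400, -50), (600, -100, -50), (750, 100, 250), (800, 50, 250), (850, -50, 200), (900, -100, 50)]
360 [(550, -400, -50), (600, -400, -50), (750, 100, 150), (800, 150, 200), (850, 0, 50), (900, 0, 50)]
440 [(550, -400, -350), (600, -400, -50), (650, 150, 250), (700, 150, 350), (750, 100, 400), (800, 100, 350), (850, 0, 350), (900, 0, 300)]
520 [(600, -400, -50), (700, 200, 300), (750, 100, 300), (800, 150, 350), (850, 0, 350), (900, 0, 100)]
600 [(600, -400, -100), (650, -200, -100), (800, 150, 300), (850, 150, 300)]
680 [(600, -400, -150), (650, -400, -150), (800, 150, 200), (850, 150, 200)]
760 [(600, -250, -200), (650, -250, -200)]
840 []
```

```bash
cat > go.py <<'E'
from h import *
import sys
o=get_obs();M=R.from_quat(o['ee_rot']).as_matrix();p=o['tcp_pos']
for a in sys.argv[1:]:
    t=np.array(eval(a),float); print(a,'travel cm',(M.T@(t-p)/10).round(2),'dist',np.linalg.norm(t-p).round()); p=t
# spin so that tool y is horizontal, towards +x world
s=-np.arctan2(M[2,1],M[2,0]) 
for k in(s,s+np.pi,s-np.pi,-s,): 
    r=M@R.from_euler('z',k).as_matrix(); print('spin',k.round(3),r[:,0].round(2),r[:,1].round(2))
print('F',o['wrist_force'].round(1),'gap',o['finger_gap'].round(1))
E
python3 go.py 350,-500,450 420,0,450 440,330,400
python3 - <<'E'
from h import *
M=np.array(load('wrist0')['mount']);print(M.round(3))
E
```

```text
350,-500,450 travel cm [ 42.99 -28.94 -50.46] dist 723.0
420,0,450 travel cm [ 18.36 -34.34 -32.14] dist 505.0
440,330,400 travel cm [ 10.41 -26.54 -17.48] dist 334.0
spin -1.822 [-0.51  0.65 -0.57] [ 0.86  0.41 -0.31]
spin 1.32 [ 0.51 -0.65  0.57] [-0.86 -0.41  0.31]
spin -4.964 [ 0.51 -0.65  0.57] [-0.86 -0.41  0.31]
spin 1.822 [ 0.03 -0.76  0.65] [-1.   -0.05 -0.  ]
[[-1.00000e-03 -9.62000e-01 -2.73000e-01  6.97010e+01]
 [ 1.00000e+00 -1.00000e-03 -1.00000e-03 -1.03700e+00]
 [ 1.00000e-03 -2.73000e-01  9.62000e-01 -1.43243e+02]
 [ 0.00000e+00  0.00000e+00  0.00000e+00  1.00000e+00]]Traceback (most recent call last):
  File "go.py", line 10, in <module>
    print('F',o['wrist_force'].round(1),'gap',o['finger_gap'].round(1))
                                              ^^^^^^^^^^^^^^^^^^^^^
AttributeError: 'float' object has no attribute 'round'
```

Call:
{"fn": "apply_moves", "kwargs": {"moves": [{"claw": 0, "travel": [3.6, -2.4, -4.2], "spin": 0}, {"claw": 0, "travel": [7.2, -4.8, -8.4], "spin": 0}, {"claw": 0, "travel": [10.8, -7.2, -12.6], "spin": 0}, {"claw": 0, "travel": [14.4, -9.6, -16.8], "spin": 0}, {"claw": 0, "travel": [18, -12, -21], "spin": 0}]}}

```text
time_s: 6.4
tcp_pos: [153.6, -898.4, 365.8]
ee_rot: [0.929, 0.139, -0.035, 0.342]
wrist_force: [0.6, -0.4, 0.7]
finger_gap: 85.3
finger_force: 0.0
```

```bash
sed -i 's/,o\[.finger_gap.\].round(1)/,o["finger_gap"]/' go.py; python3 st.py; python3 go.py 350,-500,450
```

```text
6.4 [ 0.675  0.883  1.223  1.379 -1.141  0.787  0.749] [ 153.6 -898.4  365.8]
[[ 0.959  0.282  0.03 ]
 [ 0.234 -0.727 -0.645]
 [-0.16   0.626 -0.763]] tilt 40.23 az -87.3
350,-500,450 travel cm [ 26.82 -18.18 -31.53] dist 452.0
spin -1.82 [-0.51  0.65 -0.57] [ 0.86  0.41 -0.31]
spin 1.321 [ 0.51 -0.65  0.57] [-0.86 -0.41  0.31]
spin -4.962 [ 0.51 -0.65  0.57] [-0.86 -0.41  0.31]
spin 1.82 [ 0.04 -0.76  0.65] [-1.   -0.05  0.  ]
F [ 0.6 -0.4  0.7] gap 85.2735391182072
```

Tilt is retained. Continue, spinning on the way.

Call:
{"fn": "apply_moves", "kwargs": {"moves": [{"claw": 0, "travel": [3.4, -2.3, -3.9], "spin": -0.16}, {"claw": 0, "travel": [6.7, -4.5, -7.9], "spin": -0.33}, {"claw": 0, "travel": [10.1, -6.8, -11.8], "spin": -0.5}, {"claw": 0, "travel": [13.4, -9.1, -15.8], "spin": -0.66}, {"claw": 0, "travel": [16.8, -11.4, -19.7], "spin": -0.83}]}}

```text
time_s: 7.02
tcp_pos: [272.7, -656.9, 416.4]
ee_rot: [0.8, 0.492, -0.166, 0.3]
wrist_force: [-0.4, 0.6, -0.5]
finger_gap: 85.1
finger_force: 0.0
```

```bash
python3 st.py; python3 go.py 350,-500,450 420,0,450
```

```text
7.025 [-0.005  0.391  1.251  1.809 -0.19   0.546  0.756] [ 272.7 -656.9  416.4]
[[ 0.46   0.887  0.031]
 [ 0.688 -0.335 -0.643]
 [-0.561  0.317 -0.765]] tilt 40.1 az -87.3
350,-500,450 travel cm [ 12.48   2.67 -12.43] dist 178.0
420,0,450 travel cm [ 37.64 -10.54 -31.96] dist 505.0
spin -2.627 [-0.84 -0.43  0.33] [-0.55  0.63 -0.55]
spin 0.515 [ 0.84  0.43 -0.33] [ 0.55 -0.63  0.55]
spin -5.768 [ 0.84  0.43 -0.33] [ 0.55 -0.63  0.55]
spin 2.627 [ 0.04 -0.76  0.64] [-1.   -0.05  0.  ]
F [-0.4  0.6 -0.5] gap 85.0814411181872
```

Call:
{"fn": "apply_moves", "kwargs": {"moves": [{"claw": 0, "travel": [4.2, 0.9, -4.1], "spin": -0.17}, {"claw": 0, "travel": [8.3, 1.8, -8.2], "spin": -0.34}, {"claw": 0, "travel": [12.5, 2.7, -12.4], "spin": -0.515}, {"claw": 0, "travel": [16.3, 1.6, -15.6], "spin": -0.515}, {"claw": 0, "travel": [20, 0.6, -18.8], "spin": -0.515}]}}

```text
time_s: 7.65
tcp_pos: [365.4, -406.1, 449.6]
ee_rot: [0.649, 0.68, -0.233, 0.249]
wrist_force: [1.5, 1.2, -2.0]
finger_gap: 85.7
finger_force: 0.0
```

```bash
python3 st.py; python3 go.py 420,0,450
```

```text
7.65 [-0.715 -0.195  0.986  1.987  0.908  1.169 -0.009] [ 365.4 -406.1  449.6]
[[-0.033  0.999  0.036]
 [ 0.766  0.048 -0.641]
 [-0.642  0.006 -0.767]] tilt 39.93 az -86.8
420,0,450 travel cm [ 30.91   7.41 -25.86] dist 410.0
spin -3.132 [ 0.02 -0.77  0.64] [-1.   -0.04 -0.01]
spin 0.01 [-0.02  0.77 -0.64] [1.   0.04 0.01]
spin -6.274 [-0.02  0.77 -0.64] [1.   0.04 0.01]
spin 3.132 [ 0.04 -0.77  0.64] [-1.   -0.06 -0.  ]
F [ 1.5  1.2 -2. ] gap 85.68703766071647
```

Call:
{"fn": "apply_moves", "kwargs": {"moves": [{"claw": 0, "travel": [4.5, 1.2, -3.6], "spin": 0}, {"claw": 0, "travel": [9, 2.4, -7.2], "spin": 0}, {"claw": 0, "travel": [13.5, 3.6, -10.8], "spin": 0}, {"claw": 0, "travel": [18, 4.8, -14.4], "spin": 0}, {"claw": 0, "travel": [22.5, 6, -18], "spin": 0}]}}

```text
time_s: 8.28
tcp_pos: [411.0, -116.9, 442.5]
ee_rot: [0.651, 0.678, -0.235, 0.247]
wrist_force: [1.4, 0.0, 1.0]
finger_gap: 85.4
finger_force: 0.0
```

```bash
python3 st.py; python3 go.py 430,0,430 440,330,350
```

```text
8.275 [-0.918 -0.052  0.555  1.963  0.684  1.503 -0.473] [ 411.  -116.9  442.5]
[[-0.031  0.999  0.03 ]
 [ 0.766  0.043 -0.641]
 [-0.642  0.003 -0.767]] tilt 39.93 az -87.4
430,0,430 travel cm [ 9.7   2.39 -6.48] dist 119.0
440,330,350 travel cm [ 30.39   2.38 -15.  ] dist 340.0
spin -3.137 [ 0.03 -0.77  0.64] [-1.   -0.04 -0.01]
spin 0.005 [-0.03  0.77 -0.64] [1.   0.04 0.01]
spin -6.279 [-0.03  0.77 -0.64] [1.   0.04 0.01]
spin 3.137 [ 0.04 -0.77  0.64] [-1.   -0.05 -0.  ]
F [1.4 0.  1. ] gap 85.37575515405841
```

Call:
{"fn": "apply_moves", "kwargs": {"moves": [{"claw": 0, "travel": [4.9, 1, -3.2], "spin": 0}, {"claw": 0, "travel": [9.7, 2, -6.5], "spin": 0}, {"claw": 0, "travel": [14.9, 2.5, -9], "spin": 0}, {"claw": 0, "travel": [20.1, 3, -11.5], "spin": 0}, {"claw": 0, "travel": [25.3, 3.5, -14], "spin": 0}]}}

```text
time_s: 8.9
tcp_pos: [434.1, 168.2, 386.5]
ee_rot: [0.651, 0.678, -0.236, 0.247]
wrist_force: [0.9, -0.5, 0.5]
finger_gap: 85.4
finger_force: 0.0
```

Call:
{"fn": "apply_moves", "kwargs": {"moves": [{"claw": 0, "travel": [5, 0.4, -2.5], "spin": 0}, {"claw": 0, "travel": [10, 0.8, -5], "spin": 0}, {"claw": 0, "travel": [15, 1.2, -7.5], "spin": 0}]}}

```text
time_s: 9.28
tcp_pos: [439.3, 331.7, 347.5]
ee_rot: [0.651, 0.678, -0.236, 0.247]
wrist_force: [0.3, -0.2, 1.1]
finger_gap: 85.2
finger_force: 0.0
```

```bash
python3 st.py; python3 go.py 450,400,200
python3 - <<'E'
from h import *
f=snap('wrist','w1'); print(onz(f,[(256,192),(10,370),(500,370),(256,20)]).round())
E
```

```text
9.275 [-1.182  0.603  0.341  1.377  0.276  1.71  -0.839] [439.3 331.7 347.5]
[[-0.031  0.999  0.029]
 [ 0.766  0.043 -0.641]
 [-0.642  0.002 -0.767]] tilt 39.95 az -87.4
450,400,200 travel cm [14.67  1.33  6.95] dist 163.0
spin -3.138 [ 0.03 -0.77  0.64] [-1.   -0.04 -0.  ]
spin 0.003 [-0.03  0.77 -0.64] [1.   0.04 0.  ]
spin -6.28 [-0.03  0.77 -0.64] [1.   0.04 0.  ]
spin 3.138 [ 0.03 -0.77  0.64] [-1.   -0.05 -0.  ]
F [ 0.3 -0.2  1.1] gap 85.18005086124643
[[   465.   -143.      0.]
 [ 14681.  20319.      0.]
 [-13581.  16762.      0.]
 [   444.    293.      0.]]
```

View pics/w1.png

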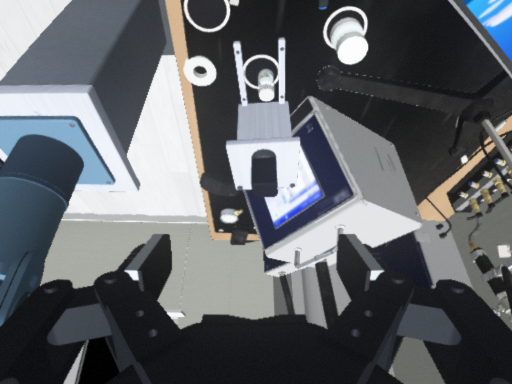

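Wrist view (inverted, with image up being outward): mark ring at about (262,72) with the vial cap at (266,93), rail front ends (238,43) and (281,40), empty ring (207,10), jar lid (351,49). Next I'll take a nearer view.

Call:
{"fn": "apply_moves", "kwargs": {"moves": [{"claw": 0, "travel": [5, 0.5, 1.2], "spin": 0}, {"claw": 0, "travel": [10, 0.9, 2.4], "spin": 0}, {"claw": 0, "travel": [15, 1.3, 3.6], "spin": 0}, {"claw": 0, "travel": [15, 1.3, 3.6], "spin": 0}]}}

```text
time_s: 9.82
tcp_pos: [446.4, 422.8, 219.3]
ee_rot: [0.648, 0.679, -0.239, 0.247]
wrist_force: [0.3, -0.4, -0.1]
finger_gap: 85.4
finger_force: 0.0
```

```bash
python3 st.py
python3 - <<'E'
from h import *
f=snap('wrist','w2'); cv2.imwrite('pics/w2c.png',cv2.resize(cv2.rotate(f['image'][0:250,100:400],cv2.ROTATE_180),None,fx=2.4,fy=2.4,interpolation=cv2.INTER_CUBIC)[:,:,::-1])
E
```

```text
9.825 [-1.189  0.865  0.3    1.22   0.196  1.644 -0.921] [446.4 422.8 219.3]
[[-0.037  0.999  0.026]
 [ 0.763  0.045 -0.645]
 [-0.646 -0.004 -0.763]] tilt 40.24 az -87.7
```

View pics/w2.png

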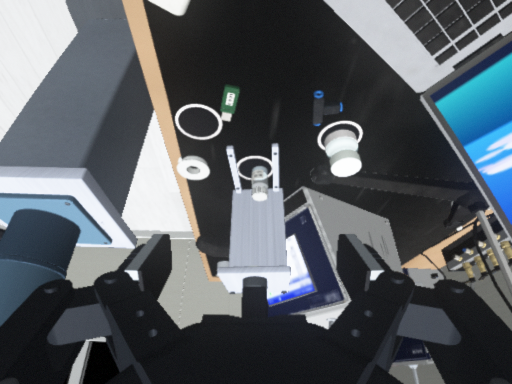

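This view shows the empty ring at (199,121), spool (193,168), USB stick (230,103), tee (320,108), jar ring (340,137) with lid top (346,163), mark ring (255,168), vial cap (260,189) and rail fronts (231,147), (275,145).

```bash
cat > m2.py <<'E'
from h import *
f=load('w2'); g=load('w1'); P=cloud(f); Q=P.reshape(-1,3); Q=Q[f['range_z'].ravel()>0]
im=f['image'].astype(int); white=(im.min(2)>110)
def fit(c,r):
    "circle fit of white ring points (back-projected to z=0) around c"
    v,u=np.nonzero(white); W=onz(f,np.c_[u,v]); d=np.hypot(W[:,0]-c[0],W[:,1]-c[1]); 
    z=P[v,u,2]; W=W[(d>22)&(d<36)&(abs(z)<8)][:,:2]
    for _ in range(10):
        k=abs(np.hypot(*(W-c).T)-29)<5
        A=np.c_[2*W[k],np.ones(k.sum())]; s=np.linalg.lstsq(A,(W[k]**2).sum(1),rcond=None)[0]; c=s[:2]
    return c.round(1),np.sqrt(s[2]+c@c).round(1),k.sum()
print('ground z', [np.median(Q[(np.hypot(Q[:,0]-x,Q[:,1]-y)<15)][:,2]).round(1) for x,y in((375,303),(500,300),(460,330))])
print('ringE',fit(np.array([377.,303]),0)); print('mark',fit(np.array([454.,210]),0)); print('jring',fit(np.array([568.,285]),0))
def top(c,r,z0,z1):
    m=(np.hypot(Q[:,0]-c[0],Q[:,1]-c[1])<r)&(Q[:,2]>z0)&(Q[:,2]<z1); X=Q[m]; (x,y),rad=cv2.minEnclosingCircle(X[:,:2].astype(np.float32)); return X.mean(0).round(1),(round(x,1),round(y,1),round(rad,1)),np.percentile(X[:,2],[50,95]).round(1),m.sum()
print('lid',top((568,287),35,50,62)); print('cap',top((460,207),25,50,62))
for n,c in(('tee',(532,338)),('usb',(416,343)),('spool',(360,215))): print(n,top(c,40,7,25))
for sx in(-1,1):
    m=(abs(Q[:,0]-454-sx*33)<12)&(Q[:,1]>180)&(Q[:,1]<280)&(Q[:,2]>6)&(Q[:,2]<20); X=Q[m]; k=np.polyfit(X[:,1],X[:,0],1); print('rail',sx,k.round(3),'x@210',np.polyval(k,210).round(1),X[:,1].max().round(1),np.percentile(X[:,2],[50,90]).round(1),m.sum())
for nm,p1,p2 in(('lid',(351,49),(346,163)),('cap',(266,93),(260,189)),('railL',(281,40),(275,145)),('railR',(238,43),(231,147)),('ringE',(207,10),(199,121))):
    Ra,c=cam(g);Rb,d=cam(f);u=Ra@rays(g,[p1])[0];w=Rb@rays(f,[p2])[0]; s=np.linalg.lstsq(np.c_[u,-w],d-c,rcond=None)[0]; print(nm,((c+u*s[0]+d+w*s[1])/2).round(1))
E
python3 m2.py
```

```text
ground z [np.float64(4.8), np.float64(3.0), np.float64(2.8)]
ringE (array([375.8, 303.7]), np.float64(29.5), np.int64(454))
mark (array([455.9, 207.5]), np.float64(29.4), np.int64(213))
jring (array([573.2, 285.8]), np.float64(29.3), np.int64(248))
lid (array([572.3, 287.9,  53.9]), (573.4, 285.3, 19.9), array([54. , 55.3]), np.int64(474))
cap (array([463.3, 210. ,  53.4]), (463.3, 207.7, 12.6), array([53.8, 54.7]), np.int64(135))
tee (array([533.6, 345.3,  12.7]), (532.6, 342.3, 25.1), array([13.3, 14.6]), np.int64(542))
usb (array([418.3, 346.3,   8.6]), (418.0, 341.2, 26.5), array([8.6, 9.9]), np.int64(419))
spool (array([358.8, 219. ,  13.3]), (359.9, 217.2, 27.2), array([13.8, 14.7]), np.int64(482))
rail -1 [-1.21000e-01  4.48797e+02] x@210 423.3 264.0 [ 9.8 10.6] 234
rail 1 [-1.08000e-01  5.11495e+02] x@210 488.9 272.1 [ 9.7 10.6] 267
lid [576.  281.3  43.9]
cap [465.5 192.7  30.5]
railL [483.  267.1   2.5]
railR [419.1 259.9   2.7]
ringE [376.1 302.9  -3.8]
```

```bash
python3 go.py 456,300,60 456,300,20 464,196,20
python3 - <<'E'
from h import *
for n in('scene0','side0'):
    f=load(n);P=cloud(f).reshape(-1,3);P=P[(f['range_z'].ravel()>0)]
    m=(P[:,0]>310)&(P[:,0]<420)&(P[:,1]>400)&(P[:,1]<540)&(P[:,2]>45)&(P[:,2]<75);X=P[m];print(n,m.sum(),X.min(0).round(),X.max(0).round(),cv2.minAreaRect(X[:,:2].astype(np.float32)))
E
```

```text
456,300,60 travel cm [ 1.14  0.28 20.28] dist 203.0
456,300,20 travel cm [2.58 0.   3.06] dist 40.0
464,196,20 travel cm [-7.97  0.35  6.72] dist 104.0
spin 3.141 [ 0.03 -0.76  0.64] [-1.   -0.04  0.  ]
spin 6.283 [-0.03  0.76 -0.64] [ 1.    0.04 -0.  ]
spin -0.0 [-0.03  0.76 -0.64] [ 1.    0.04 -0.  ]
spin -3.141 [ 0.03 -0.76  0.64] [-1.   -0.04 -0.  ]
F [ 0.4 -0.6  0.8] gap 85.5306514368948
scene0 138 [335. 468.  46.] [394. 509.  61.] ((364.2060241699219, 488.5450744628906), (18.898542404174805, 60.1341667175293), 60.375267028808594)
side0 110 [336. 467.  45.] [393. 510.  64.] ((364.4132385253906, 486.49761962890625), (21.850505828857422, 61.89202117919922), 60.4437141418457)
```

Call:
{"fn": "apply_moves", "kwargs": {"moves": [{"claw": 0, "travel": [0.3, 0.1, 5], "spin": 0}, {"claw": 0, "travel": [0.6, 0.2, 10], "spin": 0}, {"claw": 0, "travel": [0.9, 0.25, 15], "spin": 0}, {"claw": 0, "travel": [1.1, 0.3, 20.3], "spin": 0}, {"claw": 0, "travel": [2.4, 0.3, 21.8], "spin": 0}]}}

```text
time_s: 10.5
tcp_pos: [457.9, 296.1, 42.5]
ee_rot: [0.652, 0.676, -0.238, 0.248]
wrist_force: [0.1, 0.3, -0.0]
finger_gap: 85.2
finger_force: 0.0
```

```bash
python3 st.py; python3 go.py 457,290,20 464,196,20
```

```text
10.5 [-1.11   0.956  0.296  1.56   0.227  1.197 -0.975] [457.9 296.1  42.5]
[[-0.027  0.999  0.026]
 [ 0.763  0.038 -0.645]
 [-0.645  0.002 -0.764]] tilt 40.19 az -87.7
457,290,20 travel cm [ 0.99 -0.12  2.11] dist 23.0
464,196,20 travel cm [-7.2   0.35  6.08] dist 94.0
spin -3.138 [ 0.02 -0.76  0.65] [-1.   -0.03 -0.  ]
spin 0.004 [-0.02  0.76 -0.65] [1.   0.03 0.  ]
spin -6.279 [-0.02  0.76 -0.65] [1.   0.03 0.  ]
spin 3.138 [ 0.03 -0.76  0.65] [-1.   -0.04 -0.  ]
F [ 0.1  0.3 -0. ] gap 85.20263478372846
```

Descend, then look from here at the vial against the fingers before going in.

Call:
{"fn": "apply_moves", "kwargs": {"moves": [{"claw": 0.3, "travel": [1, -0.1, 2.1], "spin": 0}, {"claw": 0.3, "travel": [-1, 0, 3.8], "spin": 0}, {"claw": 0.3, "travel": [-1, 0, 3.8], "spin": 0}]}}

```text
time_s: 10.88
tcp_pos: [459.7, 266.7, 20.7]
ee_rot: [0.652, 0.677, -0.236, 0.248]
wrist_force: [0.8, 0.9, 0.4]
finger_gap: 59.3
finger_force: 0.0
```

```bash
python3 st.py; python3 go.py 464,196,20; python3 -c "
from h import *
snap('wrist','w3')"
```

```text
10.875 [-1.09   0.967  0.301  1.618  0.241  1.118 -0.976] [459.7 266.7  20.7]
[[-0.028  0.999  0.028]
 [ 0.765  0.039 -0.643]
 [-0.644  0.004 -0.765]] tilt 40.06 az -87.5
464,196,20 travel cm [-5.38  0.15  4.61] dist 71.0
spin -3.136 [ 0.02 -0.77  0.64] [-1.   -0.04 -0.01]
spin 0.006 [-0.02  0.77 -0.64] [1.   0.04 0.01]
spin -6.278 [-0.02  0.77 -0.64] [1.   0.04 0.01]
spin 3.136 [ 0.03 -0.76  0.64] [-1.   -0.04 -0.  ]
F [0.8 0.9 0.4] gap 59.288370502240525
```

View pics/w3.png

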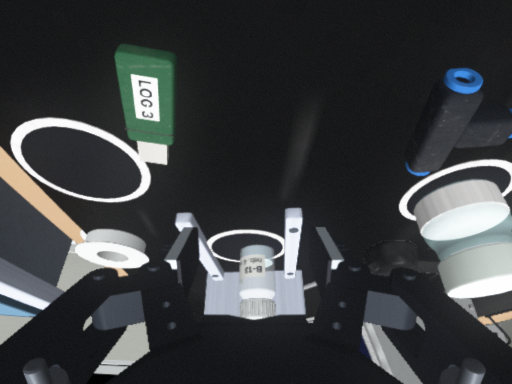

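The vial (257,280) sits midway between the fingertips at (182,260) and (331,260), with the fingers above the rails. Go in and close.

Call:
{"fn": "apply_moves", "kwargs": {"moves": [{"claw": 0.3, "travel": [-2, 0.1, 1.7], "spin": 0}, {"claw": 0.3, "travel": [-4, 0.1, 3.4], "spin": 0}, {"claw": 0.3, "travel": [-5.4, 0.1, 4.6], "spin": 0}, {"claw": 0.3, "travel": [-5.4, 0.1, 4.6], "spin": 0}], "newtons": 30}}

```text
time_s: 11.42
tcp_pos: [462.6, 196.7, 18.8]
ee_rot: [0.651, 0.677, -0.237, 0.248]
wrist_force: [0.1, 0.0, -0.7]
finger_gap: 59.7
finger_force: 0.0
```

Call:
{"fn": "apply_moves", "kwargs": {"moves": [{"claw": 0.6, "travel": [0, 0, 0], "spin": 0}, {"claw": 0.8, "travel": [0, 0, 0], "spin": 0}, {"claw": 0.8, "travel": [0, 0, 0], "spin": 0}, {"claw": 0.8, "travel": [0, 0, 0], "spin": 0}]}}

```text
time_s: 11.92
tcp_pos: [462.2, 197.5, 18.1]
ee_rot: [0.65, 0.678, -0.237, 0.248]
wrist_force: [0.4, 0.9, 1.1]
finger_gap: 24.5
finger_force: 29.6
```

```bash
python3 st.py; python3 go.py 454,283,20.7; python3 -c "
from h import *
f=snap('wrist','w4');Q=cloud(f).reshape(-1,3);m=(np.hypot(Q[:,0]-463,Q[:,1]-207)<25)&(Q[:,2]>50)&(Q[:,2]<60);print(m.sum(),cv2.minEnclosingCircle(Q[m][:,:2].astype(np.float32)))"
```

```text
11.925 [-1.046  0.929  0.327  1.752  0.284  1.002 -0.954] [462.2 197.5  18.1]
[[-0.032  0.999  0.028]
 [ 0.765  0.042 -0.643]
 [-0.644  0.001 -0.765]] tilt 40.05 az -87.5
454,283,20.7 travel cm [ 6.4  -0.45 -5.72] dist 86.0
spin -3.14 [ 0.03 -0.76  0.64] [-1.   -0.04 -0.  ]
spin 0.002 [-0.03  0.76 -0.64] [1.   0.04 0.  ]
spin -6.282 [-0.03  0.76 -0.64] [1.   0.04 0.  ]
spin 3.14 [ 0.03 -0.76  0.64] [-1.   -0.04 -0.  ]
F [0.4 0.9 1.1] gap 24.46555822178974
1171 ((462.36334228515625, 213.95321655273438), 19.563289642333984)
```

Call:
{"fn": "apply_moves", "kwargs": {"moves": [{"claw": 0.8, "travel": [-0.03, 0, -0.04], "spin": 0}, {"claw": 0.8, "travel": [1.6, -0.15, -1.42], "spin": 0}, {"claw": 0.8, "travel": [3.2, -0.3, -2.78], "spin": 0}, {"claw": 0.8, "travel": [4.8, -0.45, -4.13], "spin": 0}, {"claw": 0.8, "travel": [6.45, -0.6, -5.49], "spin": 0}]}}

```text
time_s: 12.6
tcp_pos: [452.0, 284.3, 18.4]
ee_rot: [0.65, 0.679, -0.236, 0.247]
wrist_force: [0.4, 0.3, -0.4]
finger_gap: 24.2
finger_force: 29.5
```

```bash
python3 st.py; python3 go.py 414,278,18.7 375,290,18.7; python3 -c "
from h import *
snap('wrist','w5')"
```

```text
12.6 [-1.107  0.977  0.291  1.595  0.23   1.139 -0.987] [452.  284.3  18.4]
[[-0.033  0.999  0.028]
 [ 0.765  0.043 -0.642]
 [-0.643  0.001 -0.766]] tilt 40.0 az -87.5
414,278,18.7 travel cm [-0.37 -3.82  0.27] dist 38.0
375,290,18.7 travel cm [ 1.05 -3.84 -0.88] dist 41.0
spin -3.141 [ 0.03 -0.77  0.64] [-1.   -0.04 -0.  ]
spin 0.001 [-0.03  0.77 -0.64] [1.   0.04 0.  ]
spin -6.282 [-0.03  0.77 -0.64] [1.   0.04 0.  ]
spin 3.141 [ 0.03 -0.77  0.64] [-1.   -0.04 -0.  ]
F [ 0.4  0.3 -0.4] gap 24.22755843972589
```

View pics/w5.png

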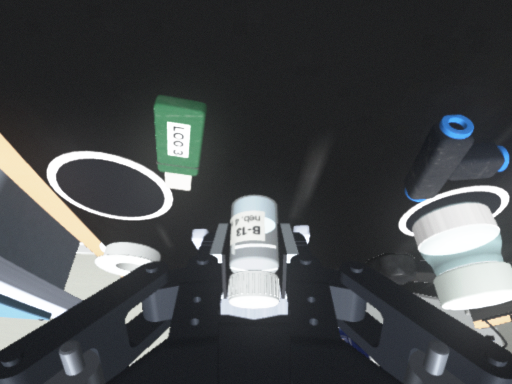

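The vial (254,240) is held upright between the pads and clear of the rails. The USB stick's connector tip is at (178,188), and I'll pass between it and the rail.

Call:
{"fn": "apply_moves", "kwargs": {"moves": [{"claw": 0.8, "travel": [-0.2, -1.3, 0.1], "spin": 0}, {"claw": 0.8, "travel": [-0.4, -2.6, 0.2], "spin": 0}, {"claw": 0.8, "travel": [-0.45, -3.8, 0.35], "spin": 0}, {"claw": 0.8, "travel": [-0.2, -5.1, 0.1], "spin": 0}, {"claw": 0.8, "travel": [0.4, -6.5, -0.4], "spin": 0}]}}

```text
time_s: 13.28
tcp_pos: [386.5, 284.4, 19.2]
ee_rot: [0.651, 0.678, -0.237, 0.248]
wrist_force: [0.2, -0.4, 0.2]
finger_gap: 24.6
finger_force: 29.5
```

Call:
{"fn": "apply_moves", "kwargs": {"moves": [{"claw": 0.8, "travel": [0.4, -1.06, -0.29], "spin": 0}, {"claw": 0.8, "travel": [0.4, -1.06, -0.29], "spin": 0}]}}

```text
time_s: 13.52
tcp_pos: [375.6, 289.9, 18.5]
ee_rot: [0.65, 0.679, -0.237, 0.247]
wrist_force: [0.3, -0.0, -0.5]
finger_gap: 24.7
finger_force: 29.5
```

```bash
python3 st.py; python3 go.py 376,291.5,18.4; python3 -c "
from h import *
snap('wrist','w6');snap('scene','s6')
print(proj(load('w6'),[(375.8,303.7,0)]))"
```

```text
13.525 [-1.204  0.928  0.266  1.719  0.203  1.103 -1.081] [375.6 289.9  18.5]
[[-0.033  0.999  0.028]
 [ 0.765  0.044 -0.643]
 [-0.643  0.    -0.766]] tilt 40.03 az -87.5
376,291.5,18.4 travel cm [ 0.13  0.05 -0.09] dist 2.0
spin -3.141 [ 0.03 -0.76  0.64] [-1.   -0.04 -0.  ]
spin 0.0 [-0.03  0.76 -0.64] [1.   0.04 0.  ]
spin -6.283 [-0.03  0.76 -0.64] [1.   0.04 0.  ]
spin 3.141 [ 0.03 -0.76  0.64] [-1.   -0.04  0.  ]
F [ 0.3 -0.  -0.5] gap 24.659136873130063
[[255.30384468 197.46233125]]
```

View pics/w6.png

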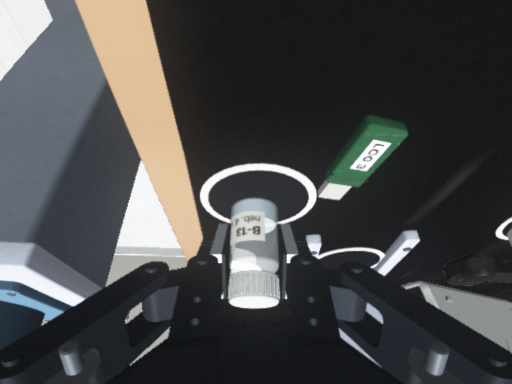

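```bash
python3 -c "
from h import *
f=load('w6');g=load('w5');h=load('w3')
print('base front',onz(f,[(254,200)]),onz(g,[(254,198)]),'ring',onz(f,[(258,163),(258,224),(201,194),(315,194)]))
print('usb tip/far', onz(f,[(335,192),(385,125)],5),onz(g,[(178,182),(180,103)],5),onz(h,[(153,155),(146,52)],5))
"
```

```text
base front [[375.18961285 300.99732104   0.        ]] [[451.46264192 297.62001673   0.        ]] ring [[375.64958151 333.82870699   0.        ]
 [379.0768343  271.48536601   0.        ]
 [345.90421156 305.93333912   0.        ]
 [408.34034727 308.61714683   0.        ]]
usb tip/far [[415.89485585 318.47727078   5.        ]
 [422.24553566 364.84773124   5.        ]] [[413.70619818 318.40307827   5.        ]
 [422.82031525 365.95578163   5.        ]] [[413.44656262 318.16968277   5.        ]
 [423.19131779 366.00096619   5.        ]]
```

```bash
python3 -c "
from h import *
f=load('w6')
us=[(254,v) for v in range(194,305,6)]
for p,q in zip(us,depth(f,us)): print(p,q.round(1))
f=load('w3')
print()
us=[(257,v) for v in range(240,316,6)]
for p,q in zip(us,depth(f,us)): print(p,q.round(1))
"
```

```text
(254, 194) [374.6 314.4   4.7]
(254, 200) [374.7 311.5   6.5]
(254, 206) [374.7 311.4  10.1]
(254, 212) [374.8 310.6  13.2]
(254, 218) [374.8 310.9  16.8]
(254, 224) [374.7 311.3  20.4]
(254, 230) [374.8 310.3  23.2]
(254, 236) [374.8 311.1  26.7]
(254, 242) [374.8 309.7  29.3]
(254, 248) [374.8 310.6  32.7]
(254, 254) [374.8 310.8  35.8]
(254, 260) [374.8 309.   38. ]
(254, 266) [374.9 307.4  40.4]
(254, 272) [374.8 308.9  43.7]
(254, 278) [374.8 310.3  46.8]
(254, 284) [374.8 309.9  49.4]
(254, 290) [374.8 308.8  51.8]
(254, 296) [374.8 309.7  54.6]
(254, 302) [375.2 300.6  55.1]

(257, 240) [463.5 227.9   4.5]
(257, 246) [463.8 219.6   5.5]
(257, 252) [463.7 221.3  10.9]
(257, 258) [463.7 220.1  14.9]
(257, 264) [453.9 412.4  85.9]
(257, 270) [463.6 220.4  23.7]
(257, 276) [463.6 221.3  28.2]
(257, 282) [463.7 217.9  31.4]
(257, 288) [463.5 220.5  36.1]
(257, 294) [463.6 217.6  39.4]
(257, 300) [463.5 219.6  43.8]
(257, 306) [463.5 219.7  47.6]
(257, 312) [463.5 218.5  51.1]
```

```bash
cat > rf.py <<'E'
from h import *
from scipy.optimize import least_squares
def ring(f,c,z,excl=None):
    im=f['image'].astype(int); v,u=np.nonzero((im.min(2)>110)); P=depth(f,np.c_[u,v]); W=onz(f,np.c_[u,v],z)[:,:2]; c=np.array(c,float)
    ok=(abs(P[:,2])<9)&(f['range_z'][v,u]>0)
    for _ in range(8):
        k=ok&(abs(np.hypot(*(W-c).T)-29)<6); s=least_squares(lambda q:np.hypot(*(W[k]-q[:2]).T)-q[2],[*c,29],loss='soft_l1').x; c=s[:2]
    return s.round(1),k.sum(),np.median(P[k],0).round(1)
if __name__=='__main__':
    for n,cs in(('w2',[(376,304),(456,208),(573,286)]),('w5',[(376,304),]),('w6',[(376,304)])):
        f=load(n); print(n,'cam',cam(f)[1].round(1))
        for c in cs: print([ring(f,c,z)[0] for z in(0,3,6)],ring(f,c,0)[1:])
    a=load('scene0');s=load('s6')
    for nm,f,c in(('s0',a,(463,208)),('s6',s,(375,298))):
        Q=cloud(f).reshape(-1,3);m=(np.hypot(Q[:,0]-c[0],Q[:,1]-c[1])<18)&(Q[:,2]>48)&(Q[:,2]<60);print(nm,m.sum(),Q[m].mean(0).round(1) if m.any() else '')
    f=load('w2'); print('cap',onz(f,[(260,189)],54),'lid',onz(f,[(346,163)],54))
E
python3 rf.py
```

```text
w2 cam [440.3 568.7 284.1]
[array([375.8, 303.7,  29.5]), array([376.5, 306.5,  29.2]), array([377.2, 309.3,  29. ])] (np.int64(462), array([379.1, 313.4,   4.3]))
[array([456. , 207.2,  29.5]), array([455.8, 211. ,  29.2]), array([455.7, 214.8,  28.9])] (np.int64(231), array([447.7, 227.6,   3.6]))
[array([574. , 285.5,  29.6]), array([572.6, 288.5,  29.3]), array([571.2, 291.5,  29. ])] (np.int64(291), array([559.8, 304.5,   4. ]))
w5 cam [445.8 429.9  83.8]
[array([373.4, 300.9,  30.8]), array([376. , 305.5,  29.8]), array([378.5, 310.1,  28.9])] (np.int64(2069), array([379.8, 320.7,   4.2]))
w6 cam [369.4 435.6  83.8]
[array([377.5, 300.7,  30.7]), array([377.3, 305.5,  29.6]), array([377. , 310.2,  28.7])] (np.int64(1622), array([376.6, 324.7,   4. ]))
s0 35 [462.8 208.3  52.5]
s6 40 [375.2 297.4  54.8]
cap [[463.36230207 227.5181508   54.        ]] lid [[571.05828162 293.38646241  54.        ]]
```

Call:
{"fn": "apply_moves", "kwargs": {"moves": [{"claw": 0.8, "travel": [0.66, 0.24, -0.54], "spin": 0}, {"claw": 0.8, "travel": [0.69, 0.24, -0.49], "spin": 0}, {"claw": 0.4, "travel": [0.69, 0.24, -0.49], "spin": 0}, {"claw": 0.4, "travel": [0.69, 0.24, -0.49], "spin": 0}, {"claw": 0.4, "travel": [0.69, 0.24, -0.49], "spin": 0}]}}

```text
time_s: 14.25
tcp_pos: [378.6, 297.1, 18.0]
ee_rot: [0.65, 0.678, -0.237, 0.248]
wrist_force: [-0.5, 0.7, -0.1]
finger_gap: 51.2
finger_force: 0.0
```

Call:
{"fn": "apply_moves", "kwargs": {"moves": [{"claw": 0.4, "travel": [0, 0, -2.5], "spin": 0}, {"claw": 0.4, "travel": [0, 0, -5], "spin": 0}, {"claw": 0.4, "travel": [0, 0, -10], "spin": 0}, {"claw": 0.4, "travel": [0, 0, -12], "spin": 0}, {"claw": 0.4, "travel": [0, 0, -12], "spin": 0}]}}

```text
time_s: 14.88
tcp_pos: [375.5, 375.9, 110.5]
ee_rot: [0.65, 0.678, -0.235, 0.247]
wrist_force: [-0.0, -0.9, -0.6]
finger_gap: 51.4
finger_force: 0.0
```

```bash
python3 st.py
python3 - <<'E'
from h import *; from rf import ring
f=snap('wrist','w7'); print('ring',ring(f,(377,307),4.5))
def locate(f,c,r0,z0,z1,rad):
    "cylinder axis from visible side points, known radius"
    from scipy.optimize import least_squares
    Q=cloud(f).reshape(-1,3);m=(np.hypot(Q[:,0]-c[0],Q[:,1]-c[1])<r0)&(Q[:,2]>z0)&(Q[:,2]<z1);X=Q[m][:,:2]
    return least_squares(lambda q:np.hypot(*(X-q).T)-rad,c,loss='soft_l1').x.round(1),m.sum()
print('vial',locate(f,(377,306),25,10,34,13)); print('jar',locate(f,(572,288),35,10,32,22))
f=load('w2');print('jar w2',locate(f,(572,288),35,10,32,22)); f=load('w3');print('jar w3',locate(f,(572,288),35,10,32,22))
E
python3 go.py 500,420,200
```

```text
14.875 [-1.25   0.864  0.265  1.521  0.175  1.37  -1.06 ] [375.5 375.9 110.5]
[[-0.032  0.999  0.029]
 [ 0.766  0.043 -0.641]
 [-0.642  0.002 -0.767]] tilt 39.92 az -87.4
ring (array([376.9, 307.7,  29.2]), np.int64(618), array([376.6, 320.1,   3.8]))
vial (array([378.7, 306.6]), np.int64(577))
jar (array([574.3, 283.6]), np.int64(965))
jar w2 (array([574.2, 283.4]), np.int64(491))
jar w3 (array([574.5, 283.7]), np.int64(3985))
500,420,200 travel cm [-2.72 12.66 -9.5 ] dist 161.0
spin -3.14 [ 0.03 -0.76  0.64] [-1.   -0.04 -0.  ]
spin 0.002 [-0.03  0.76 -0.64] [1.   0.04 0.  ]
spin -6.282 [-0.03  0.76 -0.64] [1.   0.04 0.  ]
spin 3.14 [ 0.03 -0.76  0.64] [-1.   -0.04  0.  ]
F [-0.2  0.3  0.1] gap 51.149875226919484
```

```bash
python3 - <<'E'
from h import *
Q=np.vstack([cloud(load(n)).reshape(-1,3)[load(n)['range_z'].ravel()>0] for n in('scene0','side0','w1','w2')])
m=(Q[:,2]>-10)&(Q[:,2]<400);Q=Q[m]
xs=range(480,720,20);ys=range(200,500,20)
print('      '+' '.join(f'{x:4d}' for x in xs))
for y in ys:
    print(y,' '.join('%4d'%(np.percentile(c,95) if len(c:=Q[(Q[:,0]>=x)&(Q[:,0]<x+20)&(Q[:,1]>=y)&(Q[:,1]<y+20)][:,2])>2 else -1) for x in xs))
E
python3 go.py 572,345,108 575,271,19
```

```text
480  500  520  540  560  580  600  620  640  660  680  700
200  180  178    4   22   22   19   19   19   20   20   21   21
220  180    3    3   20   21   18   16    5    4    3    3    3
240   11    3    3    3    3    4    4    3    4    3    3    3
260   10    3    3   53   55   55    3    3    3    3    3    3
280    4    4    3   54   55   55    4    3    3    3    3    3
300    4    4   12   12   54   49    3    3    3    3    3    3
320  365    4   15    5    4    4    4    3    3    3  141  172
340  381   10   14   14    3    4    4    4    3  103  137  155
360  399  388   12    4    3    3    3   25   62   93  120  136
380  398  399    4    3    3    3   17   23   48   75  103  125
400    3    3    3    3    4   18   18   19   32   58   83  112
420  245    3    3   17   18   18   20   20   20   40   62   91
440  253  244   18   18   19   20   20   20   20   23   41   76
460  281  286   19   19   20   20   20   20   20   20   27   57
480  287  287   22   20   23   24   22   21   20   20   22   41
572,345,108 travel cm [-2.76 19.53  2.56] dist 199.0
575,271,19 travel cm [ 0.06 -0.02 11.58] dist 116.0
spin -3.14 [ 0.03 -0.76  0.64] [-1.   -0.04 -0.  ]
spin 0.002 [-0.03  0.76 -0.64] [1.   0.04 0.  ]
spin -6.282 [-0.03  0.76 -0.64] [1.   0.04 0.  ]
spin 3.14 [ 0.03 -0.76  0.64] [-1.   -0.04  0.  ]
F [-0.2  0.3  0.1] gap 51.149875226919484
```

Call:
{"fn": "apply_moves", "kwargs": {"moves": [{"claw": 0.25, "travel": [-0.7, 5, 0.6], "spin": 0}, {"claw": 0.25, "travel": [-1.4, 10, 1.2], "spin": 0}, {"claw": 0.25, "travel": [-2.1, 15, 1.9], "spin": 0}, {"claw": 0.25, "travel": [-2.76, 19.53, 2.56], "spin": 0}, {"claw": 0.25, "travel": [-2.76, 19.53, 2.56], "spin": 0}]}}

```text
time_s: 15.55
tcp_pos: [575.3, 339.7, 107.1]
ee_rot: [0.652, 0.675, -0.239, 0.249]
wrist_force: [-0.4, -0.7, 0.2]
finger_gap: 63.9
finger_force: 0.0
```

```bash
python3 go.py 575,271,19
python3 - <<'E'
from h import *
from scipy.optimize import least_squares
f=snap('wrist','w8')
Q=cloud(f).reshape(-1,3);m=(np.hypot(Q[:,0]-574,Q[:,1]-286)<35)&(Q[:,2]>10)&(Q[:,2]<32);X=Q[m]
print(least_squares(lambda q:np.hypot(*(X[:,:2]-q).T)-22,(574,286),loss='soft_l1').x,m.sum(),np.percentile(X[:,0],[1,99]),np.percentile(X[:,1],[1,99]))
M=R.from_quat(f['obs']['ee_rot']).as_matrix(); c=np.array([574,283.6,30])-f['obs']['tcp_pos']; print('jar in tool', (M.T@c).round(1))
E
```

```text
575,271,19 travel cm [ 0.47 -0.3  11.16] dist 112.0
spin -3.138 [ 0.02 -0.76  0.65] [-1.   -0.03 -0.  ]
spin 0.004 [-0.02  0.76 -0.65] [1.   0.03 0.  ]
spin -6.28 [-0.02  0.76 -0.65] [1.   0.03 0.  ]
spin 3.138 [ 0.03 -0.76  0.65] [-1.   -0.04 -0.  ]
F [-0.4 -0.7  0.2] gap 63.92538238020169
[573.61799263 283.82477267] 1173 [552.51884268 594.91451513] [285.09170024 307.45422378]
jar in tool [ 7.2 -3.5 95. ]
```

Call:
{"fn": "apply_moves", "kwargs": {"moves": [{"claw": 0.25, "travel": [0.2, -0.3, 4], "spin": 0}, {"claw": 0.25, "travel": [0.47, -0.33, 7.5], "spin": 0}, {"claw": 0.25, "travel": [0.47, -0.33, 9.5], "spin": 0}, {"claw": 0.25, "travel": [0.47, -0.33, 11.1], "spin": 0}, {"claw": 0.25, "travel": [0.47, -0.33, 11.1], "spin": 0}]}}

```text
time_s: 16.23
tcp_pos: [570.5, 276.2, 19.3]
ee_rot: [0.65, 0.678, -0.238, 0.247]
wrist_force: [-0.3, -0.3, 0.0]
finger_gap: 64.0
finger_force: 0.0
```

Call:
{"fn": "apply_moves", "kwargs": {"moves": [{"claw": 0.4, "travel": [0, 0, 0], "spin": 0}, {"claw": 0.6, "travel": [0, 0, 0], "spin": 0}, {"claw": 0.6, "travel": [0, 0, 0], "spin": 0}], "newtons": 30}}

```text
time_s: 16.6
tcp_pos: [572.0, 278.6, 21.1]
ee_rot: [0.65, 0.678, -0.236, 0.248]
wrist_force: [-2.2, 1.9, 4.6]
finger_gap: 41.6
finger_force: 30.5
```

```bash
cat > jar.py <<'E'
from h import *
import sys
from scipy.optimize import least_squares
n,x,y=sys.argv[1],float(sys.argv[2]),float(sys.argv[3])
f=snap('wrist',n)
Q=cloud(f).reshape(-1,3);m=(np.hypot(Q[:,0]-x,Q[:,1]-y)<32)&(Q[:,2]>10)&(Q[:,2]<32);X=Q[m]
print('jar fit',least_squares(lambda q:np.hypot(*(X[:,:2]-q).T)-22,(x,y),loss='soft_l1').x.round(1),m.sum(),'front',np.percentile(X[:,1],99).round(1))
m=(np.hypot(Q[:,0]-x,Q[:,1]-y)<26)&(Q[:,2]>50)&(Q[:,2]<62);print('top',m.sum(),Q[m].mean(0).round(1))
E
python3 st.py; python3 jar.py w9 574 284; python3 go.py 452,320,19
```

```text
16.6 [-0.963  1.077  0.318  1.34   0.253  1.231 -0.842] [572.  278.6  21.1]
[[-0.031  0.999  0.029]
 [ 0.766  0.043 -0.642]
 [-0.643  0.002 -0.766]] tilt 39.98 az -87.4
jar fit [571.6 283.4] 4046 front 306.8
top 2133 [572.2 292.2  53.6]
452,320,19 travel cm [  3.68 -11.81  -2.85] dist 127.0
spin -3.138 [ 0.03 -0.77  0.64] [-1.   -0.04 -0.  ]
spin 0.003 [-0.03  0.77 -0.64] [1.   0.04 0.  ]
spin -6.28 [-0.03  0.77 -0.64] [1.   0.04 0.  ]
spin 3.138 [ 0.03 -0.77  0.64] [-1.   -0.05 -0.  ]
F [-1.2  2.4  5.9] gap 41.18848046653249
```

Call:
{"fn": "apply_moves", "kwargs": {"moves": [{"claw": 0.6, "travel": [-0.1, 0, -0.12], "spin": 0}, {"claw": 0.6, "travel": [-0.1, 0, -0.12], "spin": 0}]}}

```text
time_s: 16.9
tcp_pos: [571.6, 276.9, 21.6]
ee_rot: [0.65, 0.678, -0.237, 0.248]
wrist_force: [0.3, 0.0, -1.8]
finger_gap: 41.2
finger_force: 30.2
```

```bash
python3 jar.py w10 572 284; python3 go.py 452,320,19
```

```text
jar fit [571.1 281.7] 4046 front 305.0
top 2273 [571.2 290.9  53.9]
452,320,19 travel cm [  3.84 -11.76  -2.91] dist 127.0
spin -3.141 [ 0.03 -0.76  0.64] [-1.   -0.04 -0.  ]
spin 0.001 [-0.03  0.76 -0.64] [1.   0.04 0.  ]
spin -6.282 [-0.03  0.76 -0.64] [1.   0.04 0.  ]
spin 3.141 [ 0.03 -0.76  0.64] [-1.   -0.04 -0.  ]
F [ 0.4 -0.5 -0.6] gap 41.577384255568056
```

Run:
```python
from h import *
f=load('w2');Q=cloud(f).reshape(-1,3);Q=Q[f['range_z'].ravel()>0];Q=Q[(Q[:,2]>7.5)&(Q[:,2]<18)]
tee=Q[(Q[:,0]>495)&(Q[:,0]<565)&(Q[:,1]>311)&(Q[:,1]<385)]
rl=Q[(Q[:,0]>470)&(Q[:,0]<500)&(Q[:,1]>215)&(Q[:,1]<285)]; rr=Q[(Q[:,0]>405)&(Q[:,0]<440)&(Q[:,1]>215)&(Q[:,1]<285)]; us=Q[(Q[:,0]>400)&(Q[:,0]<440)&(Q[:,1]>300)&(Q[:,1]<375)]
print(tee.min(0),tee[tee[:,1].argmin()].round(),'railL',rl[rl[:,1].argmax()].round(),'railR',rr[rr[:,1].argmax()].round(),'usb',us[us[:,1].argmin()].round())
w=np.array([(571,282),(512,287),(495,299),(446,307),(452.5,246)])
for a,b in zip(w,w[1:]):
    S=a+np.linspace(0,1,40)[:,None]*(b-a); print(a,b,[np.round(np.min(np.linalg.norm(S[:,None]-o[None,:,:2],axis=2))-22,1) for o in(tee,rl,rr,us)])
```

```text
[518.71815733 317.56606514   7.58698224] [529. 318.  12.] railL [481. 272.   9.] railR [415. 264.  10.] usb [418. 317.   8.]
[571. 282.] [512. 287.] [np.float64(9.9), np.float64(8.5), np.float64(72.2), np.float64(76.7)]
[512. 287.] [495. 299.] [np.float64(12.1), np.float64(6.0), np.float64(60.4), np.float64(56.8)]
[495. 299.] [446. 307.] [np.float64(15.5), np.float64(6.7), np.float64(28.5), np.float64(7.7)]
[446. 307.] [452.5 246. ] [np.float64(58.5), np.float64(6.1), np.float64(7.1), np.float64(7.7)]
```

Call:
{"fn": "apply_moves", "kwargs": {"moves": [{"claw": 0.6, "travel": [0.15, -1.5, -0.1], "spin": 0}, {"claw": 0.6, "travel": [0.3, -3, -0.23], "spin": 0}, {"claw": 0.6, "travel": [0.46, -4.5, -0.35], "spin": 0}, {"claw": 0.6, "travel": [0.61, -5.88, -0.48], "spin": 0}, {"claw": 0.6, "travel": [0.61, -5.88, -0.48], "spin": 0}]}}

```text
time_s: 17.58
tcp_pos: [511.2, 283.3, 21.5]
ee_rot: [0.65, 0.679, -0.237, 0.247]
wrist_force: [0.4, -0.0, 0.3]
finger_gap: 41.8
finger_force: 30.3
```

```bash
python3 jar.py w11 512 287; python3 go.py 495,294,21; tail -c 0 /dev/null; python3 st.py | head -1
```

```text
jar fit [510.8 288.1] 3999 front 311.5
top 2163 [510.9 297.   53.8]
495,294,21 travel cm [ 0.95 -1.68 -0.72] dist 21.0
spin -3.14 [ 0.03 -0.76  0.64] [-1.   -0.04 -0.  ]
spin 0.001 [-0.03  0.76 -0.64] [1.   0.04 0.  ]
spin -6.282 [-0.03  0.76 -0.64] [1.   0.04 0.  ]
spin 3.14 [ 0.03 -0.76  0.64] [-1.   -0.04  0.  ]
F [ 0.7 -0.3 -0.3] gap 41.713246103840405
17.625 [-1.035  1.023  0.306  1.472  0.244  1.187 -0.913] [512.3 282.9  21.6]
```

Call:
{"fn": "apply_moves", "kwargs": {"moves": [{"claw": 0.6, "travel": [0.89, -1.55, -0.75], "spin": 0}, {"claw": 0.6, "travel": [1.12, -3.1, -0.95], "spin": 0}, {"claw": 0.6, "travel": [1.4, -4.75, -1.18], "spin": 0}, {"claw": 0.6, "travel": [1.66, -6.4, -1.41], "spin": 0}, {"claw": 0.6, "travel": [1.66, -6.4, -1.41], "spin": 0}]}}

```text
time_s: 18.25
tcp_pos: [446.0, 302.3, 21.4]
ee_rot: [0.65, 0.679, -0.237, 0.247]
wrist_force: [-0.1, -0.4, -0.8]
finger_gap: 41.5
finger_force: 30.3
```

```bash
python3 jar.py w12 446 307; python3 st.py
python3 - <<'E'
from h import *; from rf import ring
f=load('w12'); Q=cloud(f).reshape(-1,3)
for s in(-1,1):
    m=(abs(Q[:,0]-450-s*33)<14)&(Q[:,1]>225)&(Q[:,1]<290)&(Q[:,2]>7)&(Q[:,2]<20);X=Q[m]
    if m.sum()>5: k=np.polyfit(X[:,1],X[:,0],1);print(s,m.sum(),X[:,1].max(),np.polyval(k,[240,265]).round(1),k.round(3))
E
```

```text
jar fit [445.5 307.2] 4014 front 330.5
top 2187 [445.6 316.1  53.8]
18.3 [-1.122  0.983  0.286  1.564  0.22   1.171 -0.995] [447.3 301.9  21.7]
[[-0.032  0.999  0.028]
 [ 0.765  0.043 -0.643]
 [-0.644  0.001 -0.765]] tilt 40.07 az -87.5
-1 27 259.1269253966616 [420.5 422.3] [7.40000e-02 4.02715e+02]
```

Run:
```python
from h import *
for n,c,r,ring in(('w7',(378.5,306),13,(376.9,307.7)),('w8',(573.7,284),22,(572,289.5)),('w12',(445.5,307),22,None)):
    f=load(n)
    P=[(c[0],c[1]+d,4.3) for d in np.arange(r-9,r+30,1.0)]
    px=proj(f,P); g=f['image'].mean(2)
    print(n,[(round(p[1]),int(cv2.getRectSubPix(g.astype(np.float32),(1,1),tuple(map(float,q)))[0,0])) for p,q in zip(P,px)])
```

```text
w7 [(310, 195), (311, 189), (312, 183), (313, 181), (314, 181), (315, 181), (316, 176), (317, 167), (318, 150), (319, 113), (320, 79), (321, 51), (322, 47), (323, 46), (324, 46), (325, 45), (326, 45), (327, 44), (328, 45), (329, 45), (330, 45), (331, 46), (332, 48), (333, 80), (334, 150), (335, 219), (336, 249), (337, 248), (338, 231), (339, 174), (340, 83), (341, 44), (342, 36), (343, 35), (344, 35), (345, 35), (346, 35), (347, 33), (348, 33)]
w8 [(297, 229), (298, 229), (299, 229), (300, 229), (301, 229), (302, 229), (303, 228), (304, 216), (305, 185), (306, 120), (307, 82), (308, 68), (309, 64), (310, 63), (311, 64), (312, 63), (313, 63), (314, 64), (315, 86), (316, 146), (317, 242), (318, 253), (319, 254), (320, 251), (321, 211), (322, 133), (323, 65), (324, 50), (325, 50), (326, 51), (327, 49), (328, 48), (329, 47), (330, 47), (331, 49), (332, 48), (333, 47), (334, 47), (335, 47)]
w12 [(320, 236), (321, 236), (322, 237), (323, 237), (324, 236), (325, 236), (326, 234), (327, 218), (328, 177), (329, 147), (330, 126), (331, 79), (332, 60), (333, 59), (334, 57), (335, 57), (336, 56), (337, 56), (338, 54), (339, 53), (340, 53), (341, 51), (342, 51), (343, 49), (344, 49), (345, 49), (346, 48), (347, 47), (348, 45), (349, 46), (350, 44), (351, 45), (352, 44), (353, 43), (354, 43), (355, 40), (356, 41), (357, 42), (358, 40)]
```

Call:
{"fn": "apply_moves", "kwargs": {"moves": [{"claw": 0.6, "travel": [-1.2, 0.1, 1.02], "spin": 0}, {"claw": 0.6, "travel": [-2.4, 0.2, 2.03], "spin": 0}, {"claw": 0.6, "travel": [-3.6, 0.31, 3.04], "spin": 0}, {"claw": 0.6, "travel": [-4.8, 0.41, 4.05], "spin": 0}, {"claw": 0.6, "travel": [-6.1, 0.51, 5.14], "spin": 0}]}}

```text
time_s: 18.92
tcp_pos: [456.3, 220.9, 21.5]
ee_rot: [0.65, 0.678, -0.237, 0.248]
wrist_force: [-0.2, -0.9, -1.2]
finger_gap: 41.4
finger_force: 30.3
```

```bash
python3 jar.py w13 454 228; python3 st.py
cat > prof.py <<'E'
from h import *
import sys
f=load(sys.argv[1]);x,y,r=map(float,sys.argv[2:5])
P=[(x,y+d,4.3) for d in np.arange(r-9,r+32,1.0)];px=proj(f,P);g=f['image'].mean(2).astype(np.float32)
print([(round(p[1]),int(cv2.getRectSubPix(g,(1,1),tuple(map(float,q)))[0,0])) for p,q in zip(P,px)])
E
python3 prof.py w13 454 228 22; python3 go.py 456,207,21.5
```

```text
jar fit [455.7 225.7] 4187 front 248.9
top 2265 [455.  234.9  53.9]
18.975 [-1.066  0.932  0.318  1.723  0.269  1.041 -0.966] [456.4 217.7  22.1]
[[-0.029  0.999  0.026]
 [ 0.763  0.039 -0.646]
 [-0.646  0.001 -0.763]] tilt 40.25 az -87.7
[(241, 190), (242, 190), (243, 190), (244, 190), (245, 174), (246, 137), (247, 109), (248, 97), (249, 72), (250, 45), (251, 37), (252, 36), (253, 36), (254, 36), (255, 36), (256, 36), (257, 34), (258, 33), (259, 34), (260, 32), (261, 31), (262, 31), (263, 30), (264, 31), (265, 29), (266, 29), (267, 28), (268, 28), (269, 26), (270, 27), (271, 27), (272, 26), (273, 25), (274, 27), (275, 25), (276, 24), (277, 26), (278, 23), (279, 24), (280, 24), (281, 22)]
456,207,21.5 travel cm [-0.78 -0.09  0.73] dist 11.0
spin -3.14 [ 0.03 -0.76  0.65] [-1.   -0.04 -0.  ]
spin 0.001 [-0.03  0.76 -0.65] [1.   0.04 0.  ]
spin -6.282 [-0.03  0.76 -0.65] [1.   0.04 0.  ]
spin 3.14 [ 0.03 -0.76  0.65] [-1.   -0.04 -0.  ]
F [-0.3 -2.5 -0.7] gap 41.436641964169105
```

Call:
{"fn": "apply_moves", "kwargs": {"moves": [{"claw": 0.6, "travel": [-0.5, 0, 0.42], "spin": 0}, {"claw": 0.6, "travel": [-0.96, 0, 0.81], "spin": 0}, {"claw": 0.6, "travel": [-0.96, 0, 0.81], "spin": 0}, {"claw": 0.6, "travel": [-0.96, 0, 0.81], "spin": 0}]}}

```text
time_s: 19.48
tcp_pos: [456.7, 210.1, 21.4]
ee_rot: [0.65, 0.678, -0.237, 0.247]
wrist_force: [0.5, -0.8, 0.1]
finger_gap: 41.7
finger_force: 30.3
```

```bash
python3 jar.py w14 455 213; python3 st.py|head -1; python3 prof.py w14 455.5 212 22; python3 go.py 456,207,21.5|head -1; python3 -c "
from h import *
f=load('w14');cv2.imwrite('pics/w14c.png',cv2.resize(f['image'][130:330,150:360],None,fx=3,fy=3,interpolation=cv2.INTER_CUBIC)[:,:,::-1])
from rf import ring
print(ring(f,(456,212),4.3)); print(proj(f,[(455.8,212.6,4.3)]))"
```

```text
jar fit [455.9 214.9] 4120 front 238.3
top 2140 [455.8 223.7  53.7]
19.525 [-1.061  0.926  0.321  1.74   0.275  1.023 -0.962] [456.7 210.1  21.4]
[(225, 191), (226, 191), (227, 191), (228, 190), (229, 190), (230, 190), (231, 190), (232, 190), (233, 190), (234, 185), (235, 163), (236, 109), (237, 60), (238, 60), (239, 140), (240, 230), (241, 247), (242, 247), (243, 239), (244, 173), (245, 60), (246, 38), (247, 37), (248, 37), (249, 36), (250, 35), (251, 33), (252, 34), (253, 34), (254, 33), (255, 33), (256, 33), (257, 31), (258, 31), (259, 31), (260, 30), (261, 30), (262, 29), (263, 28), (264, 28), (265, 28)]
456,207,21.5 travel cm [-0.25 -0.08  0.19] dist 3.0
(array([456.3, 212.7,  29.1]), np.int64(1081), array([454.4, 233.5,   4.1]))
[[252.58234444 209.83136933]]
```

View pics/w14c.png

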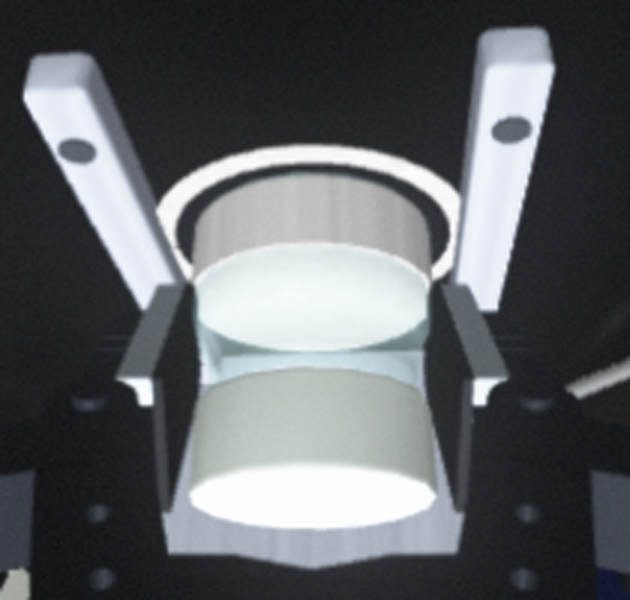

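The last crop shows the jar between the rails on the mark, laterally centred with even gaps to the ring at (180,230) and (450,230). It is about 1.5 mm short of centre, so I'll nudge it in, release and back out.

Call:
{"fn": "apply_moves", "kwargs": {"moves": [{"claw": 0.6, "travel": [-0.11, 0, 0.13], "spin": 0}, {"claw": 0.6, "travel": [-0.11, 0, 0.13], "spin": 0}, {"claw": 0.6, "travel": [-0.11, 0, 0.13], "spin": 0}]}}

```text
time_s: 19.9
tcp_pos: [456.8, 207.8, 21.2]
ee_rot: [0.65, 0.678, -0.237, 0.248]
wrist_force: [0.6, -0.5, -0.9]
finger_gap: 41.3
finger_force: 30.4
```

```bash
python3 jar.py w15 455 213; python3 st.py|head -1; python3 prof.py w15 455.5 212 22 | cut -c100-300; python3 go.py 456,207,21.5|tail -1
```

```text
jar fit [456.  212.6] 4185 front 236.0
top 2146 [455.7 221.4  53.6]
19.95 [-1.059  0.925  0.322  1.744  0.276  1.02  -0.962] [456.8 207.8  21.2]
33, 159), (234, 98), (235, 56), (236, 48), (237, 48), (238, 57), (239, 125), (240, 220), (241, 247), (242, 247), (243, 232), (244, 149), (245, 55), (246, 37), (247, 35), (248, 36), (249, 36), (250, 33)
F [ 0.5  0.7 -0.5] gap 41.60003958362132
```

Call:
{"fn": "apply_moves", "kwargs": {"moves": [{"claw": 0.6, "travel": [0.02, 0, 0.03], "spin": 0}, {"claw": 0.25, "travel": [0.02, 0, 0.03], "spin": 0}, {"claw": 0.25, "travel": [0.02, 0, 0.03], "spin": 0}, {"claw": 0.25, "travel": [0.02, 0, 0.03], "spin": 0}]}}

```text
time_s: 20.45
tcp_pos: [456.8, 207.8, 20.8]
ee_rot: [0.65, 0.678, -0.237, 0.248]
wrist_force: [-0.6, -1.0, 0.2]
finger_gap: 63.8
finger_force: 0.0
```

```bash
python3 jar.py w16 455 213; python3 prof.py w16 455.5 212 22 | cut -c100-300; python3 go.py 450,300,40
```

```text
jar fit [455.8 212.5] 3736 front 236.2
top 2022 [456.2 221.2  53.5]
33, 166), (234, 100), (235, 56), (236, 48), (237, 47), (238, 58), (239, 146), (240, 237), (241, 247), (242, 246), (243, 233), (244, 158), (245, 56), (246, 37), (247, 35), (248, 35), (249, 34), (250, 34
450,300,40 travel cm [ 5.83 -0.29 -7.42] dist 94.0
spin -3.14 [ 0.03 -0.76  0.64] [-1.   -0.04 -0.  ]
spin 0.001 [-0.03  0.76 -0.64] [1.   0.04 0.  ]
spin -6.282 [-0.03  0.76 -0.64] [1.   0.04 0.  ]
spin 3.14 [ 0.03 -0.76  0.64] [-1.   -0.04  0.  ]
F [ 0.8  0.4 -0.5] gap 64.02192406393164
```

Call:
{"fn": "apply_moves", "kwargs": {"moves": [{"claw": 0.25, "travel": [1.8, 0, -1.6], "spin": 0}, {"claw": 0.25, "travel": [3.9, -0.15, -3.9], "spin": 0}, {"claw": 0.25, "travel": [5.83, -0.29, -7.42], "spin": 0}, {"claw": 0.25, "travel": [5.83, -0.29, -12.5], "spin": 0}, {"claw": 0.25, "travel": [5.83, -0.29, -17], "spin": 0}]}}

```text
time_s: 21.12
tcp_pos: [447.1, 362.8, 114.4]
ee_rot: [0.65, 0.678, -0.237, 0.248]
wrist_force: [0.2, 0.4, -0.5]
finger_gap: 64.1
finger_force: 0.0
```

```bash
python3 jar.py w17 456 213; python3 st.py|head -1
python3 - <<'E'
from h import *; from rf import ring
from scipy.optimize import least_squares
f=load('w17'); print('mark',ring(f,(456,212),4.3)[:2],'ringE',ring(f,(377,307),4.3)[:2])
Q=cloud(f).reshape(-1,3)
def cyl(c,r,z0,z1):
    m=(np.hypot(Q[:,0]-c[0],Q[:,1]-c[1])<r+10)&(Q[:,2]>z0)&(Q[:,2]<z1);X=Q[m][:,:2];return least_squares(lambda q:np.hypot(*(X-q).T)-r,c,loss='soft_l1').x.round(1),m.sum()
print('vial',cyl((378,306),13,10,34))
P0=cloud(load('w2')).reshape(-1,3)
for n,c in(('tee',(532,342)),('usb',(418,341)),('spool',(360,217))):
    for X in(P0,Q):
        m=(np.hypot(X[:,0]-c[0],X[:,1]-c[1])<34)&(X[:,2]>7)&(X[:,2]<17);print(n,m.sum(),X[m].mean(0).round(1))
E
```

```text
jar fit [455.8 212.6] 712 front 236.1
top 494 [455.5 218.4  53.7]
21.175 [-1.163  0.902  0.29   1.416  0.204  1.395 -0.965] [448.  368.7 118.3]
mark (array([455.9, 212.7,  29.1]), np.int64(287)) ringE (array([376.9, 307.6,  29.3]), np.int64(702))
vial (array([379.2, 306.7]), np.int64(610))
tee 542 [533.6 345.3  12.7]
tee 1121 [532.9 346.3  12.7]
usb 419 [418.3 346.3   8.6]
usb 770 [419.3 349.7   8.8]
spool 482 [358.8 219.   13.3]
spool 562 [358.7 213.5  13.5]
```

Call:
{"fn": "apply_moves", "kwargs": {"moves": [{"claw": 0.25, "travel": [0, 0, 0], "spin": 0}, {"claw": 0.25, "travel": [0, 0, 0], "spin": 0}]}}

```text
time_s: 21.42
tcp_pos: [447.0, 359.9, 112.5]
ee_rot: [0.65, 0.677, -0.238, 0.248]
wrist_force: [-0.2, -0.4, 0.3]
finger_gap: 63.9
finger_force: 0.0
```

```bash
python3 -c "
from h import *
print(finish_job())"
```

```text
the job is handed in; nothing more can be done
None
```

The job is handed in at 21.4 s: by the last camera measurement the vial stands wholly inside the empty ring (about 2.5 mm off centre) and the jar is centred on the mark under the overhang to within a millimetre; both are released, I saw no sign that anything else moved, and the hand-in returned no verdict.

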